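# Sort the sealer's stop plates by length into their leaning racks

## Robot

A 6-joint arm with a two-finger parallel gripper is mounted at the origin on the work surface; the furniture and walls round the work are solid. World frame = base frame: x ahead of the robot, y to its left, z up, the work surface at z = 0. Lengths are in m, angles in rad, forces in N, time in s.
With the tool pointing down it reaches from about 0.25 to 0.775 m from the base axis. Payload 4 kg.
Tool frame: the origin (TCP) lies midway between the tips of the shut fingers; the grasp point (between the pads) lies 19 mm behind it (grip_point_offset is the distance from the TCP to the grasp point, in m); z points along the fingers, y is the line along which they close (so a half turn about z gives the same grasp; the last joint's range is limited). The gripper opens to 94 mm and grips with 3 to 60 N. Pads are 16 mm wide; open, the fingers measure 119 mm over their backs; the gripper's body (75 mm by 177 mm) begins 78 mm behind the grasp point.
Start: joints at [1.1, 0.087, 1.371, -0, 1.684, -0.103], TCP at [0.198, 0.513, 0.206] pointing down, gripper open.
Joint ranges: [-3.1, 3.1], [-0.76, 2.03], [0.27, 2.55], [-1.08, 4.22], [0.17, 2.65], [-2.57, 2.57]. Speed limits (rad/s): [2.79, 2.79, 3.14, 3.14, 3.14, 3.14].

## Interface

Orientations are given as [roll, pitch, yaw] about the fixed x, y, z axes, in that order (R = Rz(yaw) Ry(pitch) Rx(roll)).
In Python, from bench import * gives the robot as it stands.
- The arm moves only by the tool carry_out, never from a script. Its argument "commands" is a list of rows, each a list of 6 numbers: the shift along the tool's x, y, z in m, then the turn, a rotation vector about the tool's x, y, z in rad. In form: [[tx, ty, tz, rx, ry, rz], ...]. A call has exactly 5 rows; each row is the pose to reach, as a shift and turn from the pose commanded when the call began, along the tool's axes at that moment; what a row does not reach only later rows make up. A row lasts 1/10 s, in which the tool goes at most 50 mm and 8.59 degrees, less where a joint would pass 70% of its speed; a pose out of reach is approached as far as the arm can. A call with a gripper value outside its range is refused whole. "jaw" is the opening, from 0 (shut) to 1 (fully open), set as the call begins (left out, the last holds). The fingers move at their own pace and stop on an object; the grip force is fixed at half the most. Time passes only in rows, so rows that repeat a pose let the fingers close, or fill a call up. It gives the time, the measured TCP pose, the force, the opening and the grip force at its end, in the units of the state.
- get_obs(): the state, without advancing time (a new reading comes with each control period).
- snapshot(name): name is "scene" or "side" or "wrist"; returns a dict with "img" (384x512x3 uint8, red, green, blue), "range_z" (384x512 float32, m along the optical axis (not along the pixel's ray), 0 where there is no reading), "fx", "fy", "cx", "cy" (pixels), "R" (3x3) and "t" (3): a world point X has camera coordinates R X + t. Camera axes: x right, y down, z forward; pixel columns grow to the right and rows downward; lengths in m; the calibration is good to about 2 mm. The wrist camera is an equidistant fisheye: a pixel r from the principal point sees the ray r / f radians off the axis. A picture is of the moment at which its call begins.
- close_job(): hands the job in; it is judged then, once.
The state is a dict: "time": time; "joint_positions": joint angles; "qvel": joint speeds; "joint_torque": joint torques, N m; "tool_pos": TCP position; "ee_rot": TCP orientation; "wrist_force": force on the tool from outside, world axes, zero at the start; "wrist_torque": the same for the moment, N m; "width": finger opening in m; "finger_force": force on a finger pad.
Only numpy, scipy, OpenCV 4.12 (cv2) and the standard library are available. Lean on these libraries where they do the work, as an engineer would, in place of code of your own. Each camera call takes 0.05 s, during which the arm holds its last target. There are 200 camera calls.

## Task

The band sealer's blue stop plates stand mixed up in the wooden stand. Sort them by length back into the two leaning racks: slide both short plates into the slots of the narrower rack and both long plates into the slots of the wider one, each pushed fully home to the bottom of its own slot. Leave the other things on the table standing where they are.

Things in the scene. Friction and masses are not known exactly. Their poses are not given: they have to be found in the camera images.
- short_plate_1: one of two short blue plastic stop plates (flat slab, both faces with a black recess and two steel screws), 85 mm long (its y axis) x 10 mm thick (x axis) x 110 mm high (z axis, up the plate); origin: centre of its underside. Starts upright in a groove of the wooden stand. Short and long plates differ in length only.
- short_plate_2: one of two short blue plastic stop plates (flat slab, both faces with a black recess and two steel screws), 85 mm long (its y axis) x 10 mm thick (x axis) x 110 mm high (z axis, up the plate); origin: centre of its underside. Starts upright in a groove of the wooden stand. Short and long plates differ in length only.
- long_plate_1: one of two long blue plastic stop plates (flat slab, both faces with a black recess and two steel screws), 125 mm long (its y axis) x 10 mm thick (x axis) x 110 mm high (z axis, up the plate); origin: centre of its underside. Starts upright in a groove of the wooden stand. Short and long plates differ in length only.
- long_plate_2: one of two long blue plastic stop plates (flat slab, both faces with a black recess and two steel screws), 125 mm long (its y axis) x 10 mm thick (x axis) x 110 mm high (z axis, up the plate); origin: centre of its underside. Starts upright in a groove of the wooden stand. Short and long plates differ in length only.
- short_rack: fixed short rack of aluminium sheet on a dark base 124 mm (x) x 101 mm (y), with two empty parallel slots side by side, each 93 x 14 mm inside, leaning 30 degrees: their mouths point up and towards the rack's -x side (roughly the robot's right, world -y). Origin: centre of the rack's underside.
- short_left_slot: left slot of the short rack, at its x = 39, z = 17 mm. Origin: centre of slot floor; z: up along the slot, out of its mouth; y: along its length; x: across its 14 mm gap. Right wall (-x, carries the lean) 50 mm, left wall and ends 30 mm, plus 9 mm flared lips on left and right walls. A plate fully home has its origin here and its axes along these, either face forward.
- short_right_slot: right slot of the short rack, at its x = -17, z = 17 mm. Origin: centre of slot floor; z: up along the slot, out of its mouth; y: along its length; x: across its 14 mm gap. Right wall (-x, carries the lean) 50 mm, left wall and ends 30 mm, plus 9 mm flared lips on left and right walls. A plate fully home has its origin here and its axes along these, either face forward.
- long_rack: fixed long rack of aluminium sheet on a dark base 124 mm (x) x 141 mm (y), with two empty parallel slots side by side, each 133 x 14 mm inside, leaning 30 degrees: their mouths point up and towards the rack's -x side (roughly the robot's right, world -y). Origin: centre of the rack's underside.
- long_left_slot: left slot of the long rack, at its x = 39, z = 17 mm. Origin: centre of slot floor; z: up along the slot, out of its mouth; y: along its length; x: across its 14 mm gap. Right wall (-x, carries the lean) 50 mm, left wall and ends 30 mm, plus 9 mm flared lips on left and right walls. A plate fully home has its origin here and its axes along these, either face forward.
- long_right_slot: right slot of the long rack, at its x = -17, z = 17 mm. Origin: centre of slot floor; z: up along the slot, out of its mouth; y: along its length; x: across its 14 mm gap. Right wall (-x, carries the lean) 50 mm, left wall and ends 30 mm, plus 9 mm flared lips on left and right walls. A plate fully home has its origin here and its axes along these, either face forward.
- stand: fixed wooden stand, 194 mm (x, roughly world y) x 130 mm (y), with four upright grooves across it at x = -69, -23, 23, 69 mm, 14 mm wide; groove floors at z = 10 mm, groove walls reach z = 42 mm. Origin: centre of its underside. One plate stands in each groove, in mixed order.
- label_roll: bystander: white and green label roll lying flat, 74 mm across, 30 mm high; origin under its centre
- tea_glass: bystander: upright clear tea glass, 62 mm across, 86 mm high; origin under its centre
- tea_tin_a: bystander: upright white tea tin, 69 mm across, 138 mm high; origin under its centre

How it is judged:
By the outcome, as a careful person would: the job done as asked, in the order asked, and still so for the second after the job is handed in, with the robot touching nothing.
It also fails if it takes over 72 s, if anything falls off the work surface, if the arm or the gripper's body presses on something with over 40 N, if the wrist force passes 120 N, or if a joint passes its speed limit or range.

## Working session

There is one attempt and no reset: what is moved stays moved. The work goes in short steps, Python scripts to look and compute and a tool call to move; the robot and the scene stay as the last step left them, time stands still between calls to the robot, and variables do not carry over. Pictures are saved under pics/ and viewed, at most 11 in all, crops included, and the job is handed in when it is done.

Besides the shell and the picture viewer there is one more tool, called after "Emit:" by a JSON object that holds its "api" and its "payload". carry_out: Moves the arm, as the interface text tells. Its arguments: {"type":"object","properties":{"commands":{"type":"array","items":{"type":"array","items":{"type":"number"}}},"jaw":{"type":"number"}},"required":["commands"]}

```bash
mkdir -p pics; ls
python3 - <<'E'
from bench import *
import cv2,numpy as np
for n in ["scene","side"]:
    s=snapshot(n); cv2.imwrite(f"pics/{n}0.png",cv2.resize(s["img"][:,:,::-1],(800,600)))
    np.savez(f"{n}0.npz",**s)
    print(n,s["fx"],s["cx"],s["cy"],(-s["R"].T@s["t"]).round(3),s["R"].round(2).tolist())
o=get_obs();print({k:np.round(v,3).tolist() for k,v in o.items()})
E
```

```text
pics
scene 447.9031091891109 258.502889934363 187.65992209486876 [-0.092 -0.535  0.699] [[0.65, -0.76, 0.0], [-0.51, -0.44, -0.74], [0.56, 0.48, -0.67]]
side 495.21259364620335 247.94479976121048 188.713358931384 [0.015 0.849 0.839] [[-0.9, -0.43, -0.01], [-0.26, 0.56, -0.78], [0.34, -0.7, -0.62]]
{'time': 0.1, 'joint_positions': [1.1, 0.088, 1.372, -0.0, 1.684, -0.103], 'qvel': [0.001, 0.0, -0.003, 0.0, 0.001, 0.002], 'joint_torque': [0.002, -34.125, -30.33, 0.072, 0.03, -0.0], 'tool_pos': [0.198, 0.513, 0.204], 'ee_rot': [-3.14, -0.0, 2.774], 'wrist_force': [-0.601, -0.05, -0.777], 'wrist_torque': [-0.02, -0.066, 0.008], 'finger_force': 0.0, 'width': 0.094}
```

View pics/scene0.png

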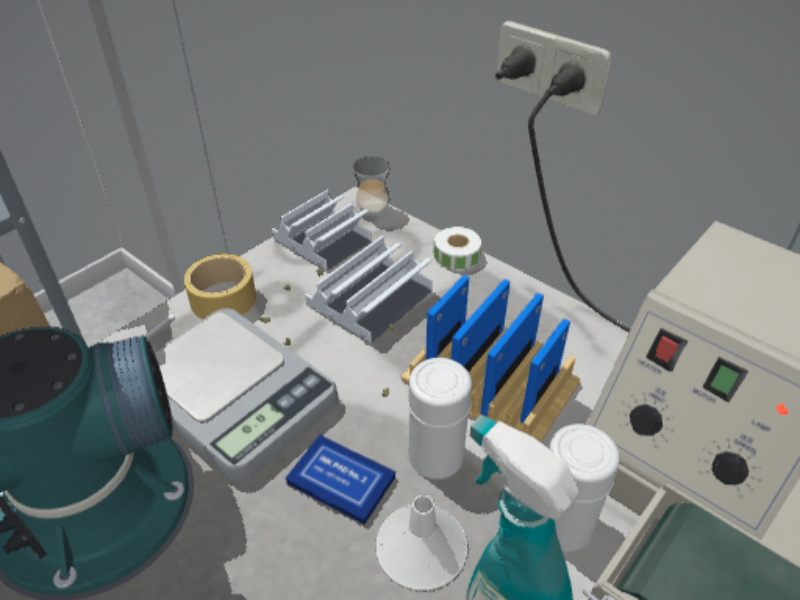

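View pics/side0.png

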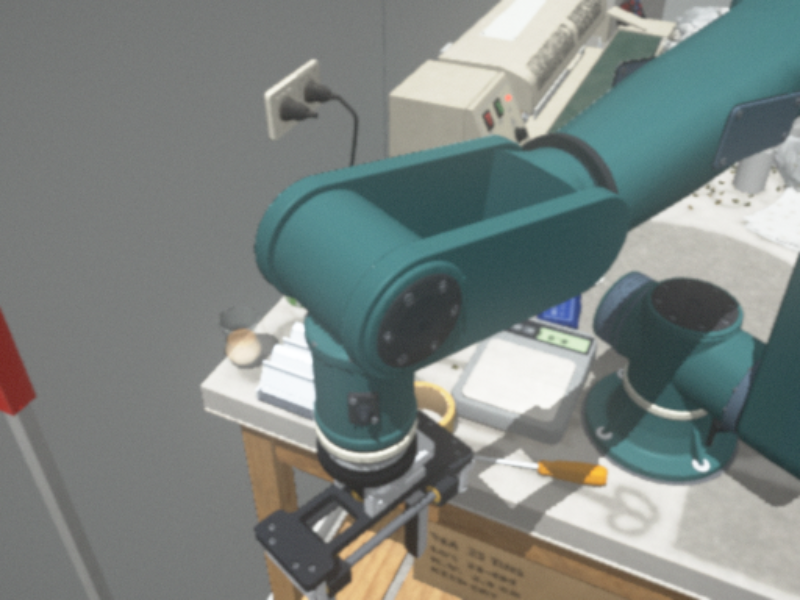

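The scene view shows the stand with four blue plates (about 445–550, 280–410), the narrower rack at (320,230), the wider at (370,290). Side view: the arm blocks most of it. Next: a point cloud.

```bash
cat > h.py <<'E'
import numpy as np,cv2
def cloud(s):
    z=s["range_z"];v,u=np.mgrid[:384,:512]
    c=np.stack([(u-s["cx"])/s["fx"]*z,(v-s["cy"])/s["fy"]*z,z],-1)
    P=(c-s["t"])@s["R"]; P[z<=0]=np.nan
    return P
def proj(s,X):
    c=X@s["R"].T+s["t"];return np.stack([s["fx"]*c[:,0]/c[:,2]+s["cx"],s["fy"]*c[:,1]/c[:,2]+s["cy"]],-1)
E
python3 - <<'E'
from h import *
s=dict(np.load("scene0.npz"));P=cloud(s);im=s["img"].astype(int)
blue=(im[...,2]>120)&(im[...,2]>im[...,0]*2.2)&(im[...,2]>im[...,1]*1.5)
m=blue&(P[...,2]>0.06)
print(m.sum())
n,l,st,c=cv2.connectedComponentsWithStats(m.astype(np.uint8))
for i in range(1,n):
    if st[i,4]<80: continue
    q=P[l==i]; top=q[q[:,2]>np.nanpercentile(q[:,2],97)-.004]
    xy=q[:,:2]; ce=np.median(xy,0); d=xy-ce; w,V=np.linalg.eigh(np.cov(d.T)); a=V[:,1]; a*=np.sign(a[0]); t=d@a
    print(st[i],"zmax",q[:,2].max().round(3),"c",ce.round(3),"dir",a.round(3),"len",np.percentile(t,[0.5,99.5]).round(3),"ends",(ce+a*t.min()).round(3),(ce+a*t.max()).round(3),"thk",np.percentile(d@[-a[1],a[0]],[2,98]).round(4))
# height map top-down, 1px=1mm scale
x0,x1,y0,y1=.2,.9,-.35,.5
H=np.zeros((850,700,3),np.uint8);Q=P.reshape(-1,3);C=s["img"].reshape(-1,3)
o=np.argsort(np.nan_to_num(Q[:,2],nan=-9));Q=Q[o];C=C[o]
k=np.isfinite(Q[:,0])&(Q[:,2]>-.02)&(Q[:,0]>x0)&(Q[:,0]<x1)&(Q[:,1]>y0)&(Q[:,1]<y1)
for p,cc in zip(Q[k],C[k]):
    cv2.circle(H,(int((y1-p[1])*800),int((x1-p[0])*800)),1,cc[::-1].tolist(),-1)
cv2.imwrite("pics/top.png",H[:560,:680])
print("z table",np.nanmedian(P[200:260,230:250,2]))
E
```

```text
2839
[273 176  27  48 637] zmax 0.123 c [ 0.416 -0.168] dir [0.996 0.087] len [-0.035  0.05 ] ends [ 0.381 -0.171] [ 0.467 -0.164] thk [-0.0026  0.0061]
[289 179  37  55 827] zmax 0.123 c [ 0.425 -0.214] dir [0.995 0.097] len [-0.055  0.067] ends [ 0.369 -0.219] [ 0.493 -0.207] thk [-0.0022  0.0067]
[310 188  38  63 825] zmax 0.123 c [ 0.425 -0.259] dir [0.995 0.095] len [-0.05   0.072] ends [ 0.373 -0.264] [ 0.499 -0.252] thk [-0.0027  0.0065]
[336 204  29  52 550] zmax 0.123 c [ 0.427 -0.305] dir [0.997 0.083] len [-0.031  0.052] ends [ 0.395 -0.308] [ 0.48  -0.301] thk [-0.0029  0.0062]
z table 0.0006402102770917571
```

View pics/top.png

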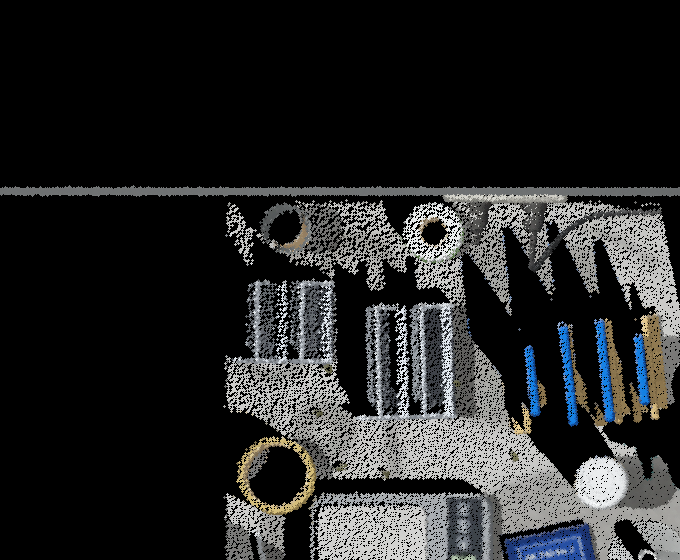

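Top-down map: short rack around y≈0.14 and long rack around y≈−0.01, with a wall at x≈0.66. Plates from left are short, long, long, short. Now I'll measure the racks precisely.

Run:
```python
from h import *
s=dict(np.load("scene0.npz"));P=cloud(s)
N=np.cross(np.roll(P,-1,1)-np.roll(P,1,1),np.roll(P,-1,0)-np.roll(P,1,0))
N/=np.linalg.norm(N,axis=-1,keepdims=True);N*=np.sign(np.sum(N*( -s["R"].T@s["t"]-P),-1))[...,None]
can=np.zeros((560,800,3),np.uint8)
for j,(nm,x0,x1,y0,y1) in enumerate([("short",.42,.58,.06,.22),("long",.35,.55,-.10,.05)]):
    m=(P[...,0]>x0)&(P[...,0]<x1)&(P[...,1]>y0)&(P[...,1]<y1)&(P[...,2]>.004)
    # wall-facing normals expected ~(0,-.866,-.5) or other side (0,.866,.5)
    dots=N@np.array([0,-.866,-.5])
    w=m&(dots>.9)&(P[...,2]>.025); print(nm,m.sum(),w.sum())
    q=P[w]; 
    # joint fit: yaw psi minimising spread about 2 lines
    d=q@np.array([0,.866,.5]); h=np.histogram(d,30); print(h[0],h[1].round(3)[[0,-1]])
    best=None
    for psi in np.radians(np.arange(-12,12,.25)):
        n=np.array([-np.sin(psi)*.866,np.cos(psi)*.866,.5]);dd=np.sort(q@n)
        hh=np.histogram(dd,np.arange(dd[0],dd[-1]+.002,.0015))[0]; sc=(hh**2).sum()
        if best is None or sc>best[0]:best=(sc,psi)
    psi=best[1];print("yaw",np.degrees(psi))
    # profile
    A=P[m];ex=np.array([-np.sin(psi),np.cos(psi)]);ey=np.array([np.cos(psi),np.sin(psi)])
    u=A[:,:2]@ex;v=A[:,:2]@ey
    print("u",np.percentile(u,[.5,99.5]).round(4),"v",np.percentile(v,[.5,99.5]).round(4), u.min().round(4))
    uo=(y0+y1)/2
    for a,b in zip(u,A[:,2]): cv2.circle(can,(int(200+400*j+(-(a-uo))*2200),int(250-b*2200)),1,(255,255,255),-1)
    for k in range(-8,9): cv2.putText(can,str(int(round((uo-k*.01)*1000))),(int(200+400*j+k*22)-8,270),0,.3,(0,255,255))
    u0,v0=proj(s,np.array([[x0,y1,.05],[x1,y0,.0],[x0,y0,0],[x1,y1,.05]])).min(0).astype(int)
    u1,v1=proj(s,np.array([[x0,y1,.05],[x1,y0,.0],[x0,y0,0],[x1,y1,.05]])).max(0).astype(int)
    c=s["img"][v0-8:v1+8,u0-8:u1+8,::-1];f=min(400/c.shape[1],275/c.shape[0]);print("crop",u0-8,v0-8,f)
    c=cv2.resize(c,None,fx=f,fy=f,interpolation=cv2.INTER_CUBIC);can[280:280+c.shape[0],400*j:400*j+c.shape[1]]=c
cv2.imwrite("pics/prof.png",can)
```

```text
short 1895 423
[19  3 79  0  0  0  0  0 18 80 11  4  0  0  0  0  0  0 11  7 78 13  0  0
  0  0  0 68 22 10] [0.105 0.183]
yaw -0.7500000000000001
u [0.0907 0.2077] v [0.4416 0.5463] 0.0899
crop 151 104 3.125
long 3015 345
[25 16  4  0  0  0  0  0 11 79 18  4  0  0  0  0  0  0 12 19 16 12  0  0
  0  0  0 69 51  9] [-0.027  0.051]
yaw 1.5000000000000002
u [-0.0791  0.0336] v [0.3762 0.5181] -0.0847
crop 177 135 2.5462962962962963
```

View pics/prof.png

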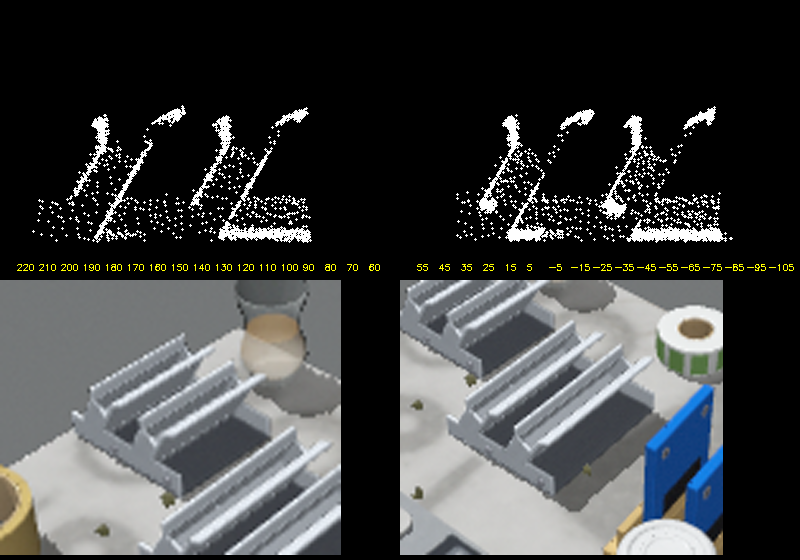

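```bash
cat > rk.py <<'E'
from h import *
from scipy.optimize import minimize
s=dict(np.load("scene0.npz"));P=cloud(s)
N=np.cross(np.roll(P,-1,1)-np.roll(P,1,1),np.roll(P,-1,0)-np.roll(P,1,0))
N/=np.linalg.norm(N,axis=-1,keepdims=True);N*=np.sign(np.sum(N*( -s["R"].T@s["t"]-P),-1))[...,None]
for nm,x0,x1,y0,y1,c0 in [("short",.42,.58,.06,.225,(.1115,.1297,.1583,.1765)),("long",.35,.55,-.11,.06,None)]:
    m=(P[...,0]>x0)&(P[...,0]<x1)&(P[...,1]>y0)&(P[...,1]<y1)
    w=m&(N@np.array([0,-.866,-.5])>.85)&(P[...,2]>.02)&(P[...,2]<.052)
    q=P[w]
    def peaks(psi):
        n=np.array([-np.sin(psi)*.866,np.cos(psi)*.866,.5]);d=np.sort(q@n)
        g=np.split(d,np.where(np.diff(d)>.004)[0]+1); return [x for x in g if len(x)>15]
    best=min(np.radians(np.arange(-8,8,.1)),key=lambda p:sum(np.abs(x-np.median(x)).sum() for x in peaks(p))+ .01*(q.shape[0]-sum(map(len,peaks(p)))))
    print(nm,"yaw",np.degrees(best).round(2),[(len(x),np.median(x).round(4),x.std().round(4)) for x in peaks(best)])
    psi=best;ex=np.array([-np.sin(psi),np.cos(psi)]);ey=np.array([np.cos(psi),np.sin(psi)])
    A=P[m&(P[...,2]>.003)];u=A[:,:2]@ex;v=A[:,:2]@ey
    hu=np.histogram(v,np.arange(v.min(),v.max()+.002,.002));
    print(" v hist",hu[1][0].round(4),hu[0].tolist())
    hi=A[:,2]>.03
    print(" v range z>.03",np.percentile(v[hi],[1,99]).round(4),"tops",np.percentile(v[A[:,2]>.05],[1,99]).round(4))
    print(" u range",u.min().round(4),u.max().round(4),"z<.02&>.005",np.percentile(u[(A[:,2]<.02)],[.5,2,98,99.5]).round(4))
E
python3 rk.py
```

```text
short yaw -0.7 [(103, np.float64(0.1159), np.float64(0.0004)), (116, np.float64(0.1343), np.float64(0.001)), (118, np.float64(0.1645), np.float64(0.0005)), (97, np.float64(0.1827), np.float64(0.0011))]
 v hist 0.4184 [2, 1, 1, 0, 0, 1, 2, 4, 2, 2, 1, 5, 9, 132, 194, 48, 23, 20, 25, 18, 25, 27, 29, 36, 34, 39, 38, 38, 38, 31, 34, 29, 37, 27, 34, 26, 34, 29, 31, 29, 30, 34, 24, 35, 28, 32, 33, 25, 30, 28, 32, 23, 36, 26, 31, 24, 34, 29, 29, 30, 29, 36, 75, 46, 8, 1, 0, 0, 0, 0, 0, 0, 0, 0, 0, 0, 1, 1]
 v range z>.03 [0.4452 0.5461] tops [0.4457 0.5456]
 u range 0.073 0.2153 z<.02&>.005 [0.0897 0.0904 0.2033 0.2123]
long yaw 1.5 [(137, np.float64(-0.0128), np.float64(0.0008)), (44, np.float64(0.0177), np.float64(0.0003)), (150, np.float64(0.0357), np.float64(0.0008))]
 v hist 0.3471 [1, 1, 0, 1, 0, 1, 2, 1, 1, 1, 2, 0, 1, 4, 54, 299, 114, 29, 17, 23, 15, 24, 30, 37, 39, 42, 43, 51, 39, 47, 37, 39, 41, 43, 40, 43, 34, 49, 33, 35, 43, 36, 33, 36, 48, 33, 39, 33, 39, 37, 41, 30, 43, 31, 39, 32, 39, 35, 30, 36, 35, 37, 43, 32, 25, 45, 32, 44, 18, 41, 36, 34, 32, 38, 32, 32, 32, 35, 36, 26, 44, 27, 40, 104, 101, 24, 7, 0, 0, 0, 1, 0, 0, 1, 0, 0, 2, 0, 0, 0, 1]
 v range z>.03 [0.3772 0.5175] tops [0.3781 0.5174]
 u range -0.1171 0.0494 z<.02&>.005 [-0.0862 -0.079   0.0284  0.0409]
```

```bash
cat >> h.py <<'E'
from scipy.spatial.transform import Rotation as Ro
def pick(psi):  # tool down, y along +normal
    y=np.array([-np.sin(psi),np.cos(psi),0]);z=np.array([0,0,-1.]);return np.stack([np.cross(y,z),y,z],1)
def slot(psi,u,v):
    ex=np.array([-np.sin(psi),np.cos(psi),0]);ey=np.array([np.cos(psi),np.sin(psi),0]);k=np.array([0,0,1.])
    o=u*ex+v*ey+.017*k; sz=-.5*ex+.8660254*k; sx=.8660254*ex+.5*k
    return o,sz,np.stack([np.cross(sx,-sz),sx,-sz],1)
d=np.radians
SL={"SL":slot(d(-.7),.193,.4955),"SR":slot(d(-.7),.137,.4955),"LL":slot(d(1.5),.0233,.4475),"LR":slot(d(1.5),-.0327,.4475)}
def plan(wps,vmax=.045,wmax=8.0):
    """wps: list of (pos,R,[vmax]); prints calls of 5 rows"""
    from bench import get_obs
    o=get_obs();p=np.array(o["tool_pos"]);R=Ro.from_euler("xyz",o["ee_rot"])
    print("t",round(o["time"],2),"pos",p.round(4),"rot",np.degrees(o["ee_rot"]).round(2),"F",np.round(o["wrist_force"],1),"w",o["width"])
    poses=[]
    for w in wps:
        q=Ro.from_matrix(w[1]);vm=w[2] if len(w)>2 else vmax
        dr=(q*R.inv()).as_rotvec();n=max(1,int(np.ceil(max(np.linalg.norm(w[0]-p)/vm,np.degrees(np.linalg.norm(dr))/wmax))))
        poses+=[(p+(w[0]-p)*i/n,Ro.from_rotvec(dr*i/n)*R) for i in range(1,n+1)];p,R=w[0],q
    while len(poses)%5: poses.append(poses[-1])
    p=np.array(o["tool_pos"]);R=Ro.from_euler("xyz",o["ee_rot"])
    for c in range(0,len(poses),5):
        rows=[]
        for a,b in poses[c:c+5]:
            t=R.inv().apply(a-p);r=(R.inv()*b).as_rotvec();rows.append([round(x,3) for x in [*t,*r]])
        print(rows)
        p=p+R.apply(rows[-1][:3]);R=R*Ro.from_rotvec(rows[-1][3:])
E
python3 - <<'E'
from h import *
s=dict(np.load("scene0.npz"));P=cloud(s);im=s["img"].astype(int)
blue=(im[...,2]>120)&(im[...,2]>im[...,0]*2.2)&(im[...,2]>im[...,1]*1.5)
m=blue&(P[...,2]>0.06)
n,l,st,c=cv2.connectedComponentsWithStats(m.astype(np.uint8))
G=[P[l==i] for i in range(1,n) if st[i,4]>=80]
def f(psi,q): return q[:,:2]@[-np.sin(psi),np.cos(psi)]
psis=np.radians(np.arange(2,9,.1))
F=[q[q[:,2]<.112] for q in G]
best=min(psis,key=lambda p:sum(np.abs(f(p,q)-np.median(f(p,q))).sum() for q in F));print("yaw",np.degrees(best))
for q,g in zip(F,G):
    t=g[g[:,2]>.117]; v=g[:,:2]@[np.cos(best),np.sin(best)]
    print("face",np.median(f(best,q)).round(4),"top across",np.percentile(f(best,t),[3,97]).round(4),"v",np.percentile(v,[.5,99.5]).round(4))
for y in np.arange(-.52,-.2,.03):
    k=(P[...,1]>y)&(P[...,1]<y+.03)&(P[...,0]>.3)&(P[...,0]<.6);print(y.round(2),[np.nanmax(np.append(P[k&(P[...,0]>x)&(P[...,0]<x+.05)][:,2],0)).round(2) for x in np.arange(.3,.6,.05)])
E
```

```text
yaw 5.900000000000004
face -0.211 top across [-0.2121 -0.2036] v [0.3619 0.4461]
face -0.2572 top across [-0.2577 -0.249 ] v [0.3453 0.4676]
face -0.3032 top across [-0.3036 -0.2946] v [0.3457 0.4687]
face -0.3492 top across [-0.3495 -0.341 ] v [0.362  0.4451]
-0.52 [np.float64(0.11), np.float64(0.15), np.float64(0.24), np.float64(0.24), np.float64(0.24), np.float64(0.24)]
-0.49 [np.float64(0.09), np.float64(0.15), np.float64(0.24), np.float64(0.24), np.float64(0.24), np.float64(0.24)]
-0.46 [np.float64(0.14), np.float64(0.15), np.float64(0.24), np.float64(0.24), np.float64(0.24), np.float64(0.24)]
-0.43 [np.float64(0.14), np.float64(0.15), np.float64(0.24), np.float64(0.24), np.float64(0.24), np.float64(0.24)]
-0.4 [np.float64(0.14), np.float64(0.14), np.float64(0.24), np.float64(0.24), np.float64(0.24), np.float64(0.24)]
-0.37 [np.float64(0.0), np.float64(0.0), np.float64(0.0), np.float64(0.0), np.float64(0.0), np.float64(0.0)]
-0.34 [np.float64(0.0), np.float64(0.12), np.float64(0.12), np.float64(0.04), np.float64(0.01), np.float64(0.0)]
-0.31 [np.float64(0.14), np.float64(0.12), np.float64(0.12), np.float64(0.12), np.float64(0.04), np.float64(0.0)]
-0.28 [np.float64(0.14), np.float64(0.12), np.float64(0.12), np.float64(0.12), np.float64(0.12), np.float64(0.0)]
-0.25 [np.float64(0.14), np.float64(0.12), np.float64(0.12), np.float64(0.12), np.float64(0.0), np.float64(0.0)]
-0.22 [np.float64(0.14), np.float64(0.12), np.float64(0.12), np.float64(0.12), np.float64(0.0), np.float64(0.18)]
```

```bash
python3 - <<'E'
from h import *
s=dict(np.load("scene0.npz"));P=cloud(s)
for z in np.arange(.1,.26,.02):
    k=(P[...,2]>z)&(P[...,2]<z+.02)&(P[...,0]>.34)&(P[...,0]<.6)&(P[...,1]<-.33)
    q=P[k]
    if len(q): 
        i=np.argsort(-q[:,1])[:6]; print(z.round(2),q[i[[0,2,5]]].round(3).tolist(),"minx",q[:,0].min().round(3))
E
python3 - <<'E'
from h import *
x=lambda u,v:np.array([-np.sin(d(5.9))*u+np.cos(d(5.9))*v,np.cos(d(5.9))*u+np.sin(d(5.9))*v])
for u,v in [(-.2065,.404),(-.2525,.4065),(-.2985,.4072),(-.3445,.4036)]: print(x(u,v).round(4))
from h import *
p1=x(-.2065,.404)
R=pick(d(5.9))
plan([(np.array([*p1,.25]),R),(np.array([*p1,.16]),R)])
E
```

```text
0.1 [[0.388, -0.384, 0.107], [0.39, -0.385, 0.117], [0.39, -0.385, 0.114]] minx 0.34
0.12 [[0.401, -0.385, 0.14], [0.394, -0.385, 0.123], [0.394, -0.386, 0.128]] minx 0.34
0.14 [[0.404, -0.385, 0.142], [0.407, -0.386, 0.154], [0.408, -0.386, 0.151]] minx 0.342
0.16 [[0.414, -0.385, 0.164], [0.416, -0.385, 0.168], [0.411, -0.386, 0.16]] minx 0.407
0.18 [[0.431, -0.385, 0.195], [0.428, -0.385, 0.193], [0.421, -0.386, 0.182]] minx 0.416
0.2 [[0.432, -0.385, 0.203], [0.434, -0.385, 0.206], [0.432, -0.386, 0.201]] minx 0.42
0.22 [[0.452, -0.385, 0.234], [0.448, -0.385, 0.232], [0.453, -0.385, 0.235]] minx 0.436
[ 0.4231 -0.1639]
[ 0.4303 -0.2094]
[ 0.4357 -0.2551]
[ 0.4369 -0.3012]
t 0.1 pos [0.1976 0.5128 0.2044] rot [-1.7989e+02 -1.0000e-02  1.5893e+02] F [-0.6 -0.1 -0.8] w 0.09367822249102901
[[np.float64(-0.028), np.float64(-0.034), np.float64(-0.003), np.float64(-0.0), np.float64(-0.0), np.float64(-0.029)], [np.float64(-0.057), np.float64(-0.069), np.float64(-0.006), np.float64(-0.0), np.float64(-0.0), np.float64(-0.059)], [np.float64(-0.085), np.float64(-0.103), np.float64(-0.008), 
[... 1351 characters left out ...]
118)], [np.float64(-0.086), np.float64(-0.206), np.float64(-0.014), np.float64(-0.001), np.float64(-0.001), np.float64(-0.147)]]
[[np.float64(-0.011), np.float64(-0.043), np.float64(-0.003), np.float64(0.0), np.float64(0.0), np.float64(-0.03)], [np.float64(-0.011), np.float64(-0.043), np.float64(0.042), np.float64(0.0), np.float64(0.0), np.float64(-0.03)], [np.float64(-0.011), np.float64(-0.043), np.float64(0.087), np.float64(0.0), np.float64(0.0), np.float64(-0.03)], [np.float64(-0.011), np.float64(-0.043), np.float64(0.087), np.float64(0.0), np.float64(0.0), np.float64(-0.03)], [np.float64(-0.011), np.float64(-0.043), np.float64(0.087), np.float64(0.0), np.float64(0.0), np.float64(-0.03)]]
```

Emit:
{"api": "carry_out", "payload": {"commands": [[-0.028,-0.034,-0.003,0,0,-0.029],[-0.057,-0.069,-0.006,0,0,-0.059],[-0.085,-0.103,-0.008,0,0,-0.088],[-0.113,-0.138,-0.011,0,0,-0.118],[-0.142,-0.172,-0.014,0,0,-0.147]], "jaw": 0.3}}

```text
time: 0.6
tool_pos: [0.2683, 0.2999, 0.219]
ee_rot: [-3.141, -0.0, 2.923]
wrist_force: [0.8, 1.0, -0.1]
width: 0.057
finger_force: 0.0
```

Emit:
{"api": "carry_out", "payload": {"commands": [[-0.023,-0.038,-0.003,0,0,-0.03],[-0.046,-0.076,-0.006,0,0,-0.059],[-0.069,-0.115,-0.008,0,0,-0.088],[-0.092,-0.153,-0.011,0,0,-0.118],[-0.115,-0.191,-0.014,0,0,-0.147]]}}

```text
time: 1.1
tool_pos: [0.3387, 0.0884, 0.2333]
ee_rot: [3.141, 0.0, 3.069]
wrist_force: [2.0, 0.3, 0.4]
width: 0.0284
finger_force: 0.0
```

Emit:
{"api": "carry_out", "payload": {"commands": [[-0.017,-0.041,-0.003,0,0,-0.03],[-0.034,-0.082,-0.006,0,0,-0.059],[-0.051,-0.123,-0.009,0,0,-0.089],[-0.069,-0.164,-0.011,0,0,-0.118],[-0.086,-0.206,-0.014,0,0,-0.147]]}}

```text
time: 1.6
tool_pos: [0.4093, -0.1235, 0.2471]
ee_rot: [3.141, -0.0, -3.068]
wrist_force: [0.8, 0.0, -1.1]
width: 0.0285
finger_force: 0.0
```

Emit:
{"api": "carry_out", "payload": {"commands": [[-0.011,-0.043,-0.003,0,0,-0.03],[-0.011,-0.043,0.042,0,0,-0.03],[-0.011,-0.043,0.087,0,0,-0.03],[-0.011,-0.043,0.087,0,0,-0.03],[-0.011,-0.043,0.087,0,0,-0.03]]}}

```text
time: 2.1
tool_pos: [0.423, -0.1634, 0.1601]
ee_rot: [3.14, -0.002, -3.038]
wrist_force: [-0.7, 0.6, 0.7]
width: 0.0281
finger_force: 0.0
```

```bash
sed -i 's/rows.append(\[round(x,3)/rows.append([round(float(x),3)+0.0/' h.py
python3 - <<'E'
from h import *
from bench import *
R=pick(d(5.9));p=np.array([.4231,-.1639,.08])
plan([(p,R,.04)])
print(np.round(get_obs()["joint_positions"],2))
s=snapshot("wrist");cv2.imwrite("pics/w1.png",s["img"][:,:,::-1])
s=snapshot("scene");cv2.imwrite("pics/s1.png",cv2.resize(s["img"][120:300,230:480,::-1],(500,360)))
a=cv2.imread("pics/w1.png");b=cv2.imread("pics/s1.png");c=np.zeros((384,800,3),np.uint8);c[:,:400]=cv2.resize(a,(400,384));c[:360,400:]=b[:,:400];cv2.imwrite("pics/v1.png",c)
E
```

```text
t 2.1 pos [ 0.423  -0.1634  0.1601] rot [ 1.7992e+02 -1.1000e-01 -1.7408e+02] F [-0.7  0.6  0.7] w 0.028095727344930876
[[0.0, 0.0, 0.027, 0.0, -0.001, 0.0], [0.0, 0.0, 0.053, 0.001, -0.001, 0.0], [0.0, -0.001, 0.08, 0.001, -0.002, 0.0], [0.0, -0.001, 0.08, 0.001, -0.002, 0.0], [0.0, -0.001, 0.08, 0.001, -0.002, 0.0]]
[-0.49 -0.11  1.66  0.    1.6  -2.17]
```

View pics/v1.png

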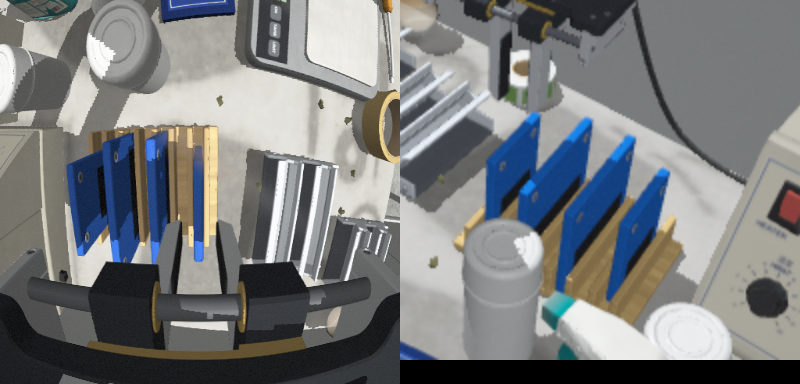

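Wrist view: the fingers (170 and 232, 255) straddle the leftmost plate (200,205). I'll descend and grip.

Emit:
{"api": "carry_out", "payload": {"commands": [[0,0,0.027,0,0,0],[0,0,0.053,0,-0.001,0],[0,-0.001,0.08,0.001,-0.002,0],[0,-0.001,0.08,0.001,-0.002,0],[0,-0.001,0.08,0.001,-0.002,0]]}}

```text
time: 2.7
tool_pos: [0.4254, -0.1654, 0.0833]
ee_rot: [-3.138, 0.006, -3.038]
wrist_force: [-0.4, -0.2, 0.6]
width: 0.0284
finger_force: 0.0
```

Emit:
{"api": "carry_out", "payload": {"commands": [[0,0,0,0,0,0],[0,0,0,0,0,0],[0,0,0,0,0,0],[0,0,0,0,0,0],[0,0,0,0,0,0]], "jaw": 0.0}}

```text
time: 3.2
tool_pos: [0.4247, -0.1652, 0.0823]
ee_rot: [-3.139, 0.005, -3.038]
wrist_force: [0.7, 0.4, 6.1]
width: 0.0096
finger_force: 30.0
```

Run:
```python
from h import *
o,sz,R=SL["SL"]
R0=pick(d(5.9));p=np.array([.4231,-.1639,.08])
up=np.array([.4231,-.1639,.22])
h=lambda k:o+(.070+k)*sz
plan([(up,R0),(h(.085),R)])
print("target",h(.085).round(4),np.degrees(Ro.from_matrix(R).as_euler("xyz")).round(2))
```

```text
t 3.2 pos [ 0.4247 -0.1652  0.0823] rot [-179.85    0.28 -174.09] F [0.7 0.4 6.1] w 0.009622793041058827
[[0.0, 0.0, -0.034, -0.001, 0.001, 0.0], [0.0, 0.001, -0.069, -0.001, 0.002, 0.0], [0.001, 0.001, -0.103, -0.002, 0.004, 0.0], [0.001, 0.001, -0.138, -0.003, 0.005, 0.0], [-0.014, 0.039, -0.128, -0.077, 0.001, 0.016]]
[[-0.014, 0.037, 0.013, -0.075, -0.005, 0.017], [-0.027, 0.074, 0.025, -0.15, -0.009, 0.033], [-0.041, 0.111, 0.038, -0.224, -0.013, 0.049], [-0.055, 0.148, 0.051, -0.299, -0.018, 0.065], [-0.069, 0.186, 0.063, -0.374, -0.022, 0.081]]
[[-0.011, 0.03, 0.026, -0.075, -0.004, 0.016], [-0.011, 0.03, 0.026, -0.075, -0.004, 0.016], [-0.011, 0.03, 0.026, -0.075, -0.004, 0.016], [-0.011, 0.03, 0.026, -0.075, -0.004, 0.016], [-0.011, 0.03, 0.026, -0.075, -0.004, 0.016]]
target [0.4969 0.1094 0.1512] [150.    0.  179.3]
```

Emit:
{"api": "carry_out", "payload": {"commands": [[0,0,-0.034,-0.001,0.001,0],[0,0.001,-0.069,-0.001,0.002,0],[0.001,0.001,-0.103,-0.002,0.004,0],[0.001,0.001,-0.138,-0.003,0.005,0],[-0.014,0.039,-0.128,-0.077,0.001,0.016]]}}

```text
time: 3.7
tool_pos: [0.436, -0.1268, 0.2157]
ee_rot: [3.073, 0.012, -3.058]
wrist_force: [1.3, -0.5, -1.2]
width: 0.0094
finger_force: 30.0
```

Emit:
{"api": "carry_out", "payload": {"commands": [[-0.014,0.037,0.013,-0.075,-0.005,0.017],[-0.027,0.074,0.025,-0.15,-0.009,0.033],[-0.041,0.111,0.038,-0.224,-0.013,0.049],[-0.055,0.148,0.051,-0.299,-0.018,0.065],[-0.069,0.186,0.063,-0.374,-0.022,0.081]]}}

```text
time: 4.2
tool_pos: [0.4856, 0.0724, 0.1591]
ee_rot: [2.689, -0.0, -3.139]
wrist_force: [0.4, -1.0, -0.5]
width: 0.0101
finger_force: 30.0
```

Emit:
{"api": "carry_out", "payload": {"commands": [[-0.011,0.03,0.026,-0.075,-0.004,0.016],[-0.011,0.03,0.026,-0.075,-0.004,0.016],[-0.011,0.03,0.026,-0.075,-0.004,0.016],[-0.011,0.03,0.026,-0.075,-0.004,0.016],[-0.011,0.03,0.026,-0.075,-0.004,0.016]]}}

```text
time: 4.7
tool_pos: [0.4968, 0.1086, 0.1504]
ee_rot: [2.618, -0.001, 3.129]
wrist_force: [-0.1, -0.2, -0.5]
width: 0.0097
finger_force: 30.0
```

```bash
cat > look.py <<'E'
import sys
from h import *
from bench import *
def look(nm,key,blue_ref=True,gl=.085):
    """measure held plate face in scene cloud relative to slot frame; save crop"""
    o,sz,R=SL[key];sx=R[:,1];sy=np.cross(sz,sx)
    s=snapshot("scene");P=cloud(s);im=s["img"].astype(int)
    blue=(im[...,2]>90)&(im[...,2]>im[...,0]*2)&(im[...,2]>im[...,1]*1.4)
    L=(P-o)@np.stack([sx,sy,sz],1)
    m=blue&(np.abs(L[...,0])<.03)&(np.abs(L[...,1])<.09)&(L[...,2]>-.02)&(L[...,2]<.24)
    q=L[m];print("n",len(q))
    if len(q)>30:
        A=np.c_[q[:,1],q[:,2],np.ones(len(q))];c=np.linalg.lstsq(A,q[:,0],rcond=None)[0]
        r=q[:,0]-A@c;k=np.abs(r)<.002;c=np.linalg.lstsq(A[k],q[k,0],rcond=None)[0]
        print("face x at z=0,.1: ",(c[2]*1000).round(1),((c[2]+.1*c[1])*1000).round(1),"yaw deg",np.degrees(c[0]).round(2),"y range",(np.percentile(q[:,1],[.5,99.5])*1000).round(1),"z range",(np.percentile(q[:,2],[.3,99.7])*1000).round(1))
    pc=proj(s,o[None])[0].astype(int)
    c=s["img"][max(0,pc[1]-110):pc[1]+60,max(0,pc[0]-100):pc[0]+100,::-1]
    cv2.imwrite(f"pics/{nm}.png",cv2.resize(c,None,fx=3,fy=3,interpolation=cv2.INTER_CUBIC))
E
python3 - <<'E'
from look import *
o,sz,R=SL["SL"]
plan([(o+(.072+.085)*sz,R)])
look("l1","SL")
print(np.round(get_obs()["joint_positions"],2))
E
```

```text
t 4.7 pos [0.4968 0.1086 0.1504] rot [ 1.4997e+02 -8.0000e-02  1.7925e+02] F [-0.1 -0.2 -0.5] w 0.009652152710871052
[[0.0, 0.001, -0.002, 0.0, -0.001, -0.001], [0.0, 0.001, -0.002, 0.0, -0.001, -0.001], [0.0, 0.001, -0.002, 0.0, -0.001, -0.001], [0.0, 0.001, -0.002, 0.0, -0.001, -0.001], [0.0, 0.001, -0.002, 0.0, -0.001, -0.001]]
n 391
face x at z=0,.1:  -7.2 -5.2 yaw deg 1.34 y range [-38.6  44.5] z range [ 86.3 196.1]
[-0.25  0.02  1.65  0.51  1.61 -1.82]
```

View pics/l1.png

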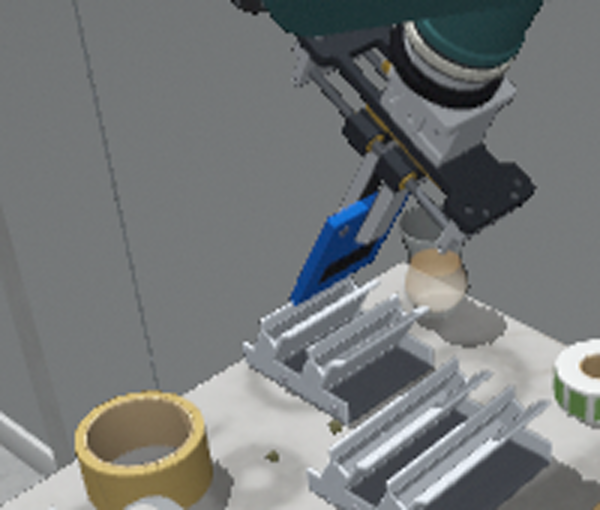

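The held plate is lined up above the left short slot (rack at 340,350), about 3 mm off along its length. I'll correct that and insert.

Emit:
{"api": "carry_out", "payload": {"commands": [[-0.003,0.001,0.004,0,0,0],[-0.003,0.001,0.022,0,0,0],[-0.003,0.001,0.04,0,0,0],[-0.003,0.001,0.055,0,0,0],[-0.003,0.001,0.07,0,0,0]]}}

```text
time: 5.25
tool_pos: [0.4997, 0.1456, 0.0889]
ee_rot: [2.617, -0.003, 3.129]
wrist_force: [-0.1, 0.8, -0.5]
width: 0.0098
finger_force: 30.0
```

Run:
```python
from look import *
o,sz,R=SL["SL"]
plan([(o+(.070)*sz,R)])
look("l2","SL")
```

```text
t 5.25 pos [0.4997 0.1456 0.0889] rot [ 1.4992e+02 -1.7000e-01  1.7928e+02] F [-0.1  0.8 -0.5] w 0.009782669068672721
[[0.002, 0.0, 0.013, 0.001, -0.002, -0.002], [0.002, 0.0, 0.013, 0.001, -0.002, -0.002], [0.002, 0.0, 0.013, 0.001, -0.002, -0.002], [0.002, 0.0, 0.013, 0.001, -0.002, -0.002], [0.002, 0.0, 0.013, 0.001, -0.002, -0.002]]
n 263
face x at z=0,.1:  -4.5 -2.3 yaw deg 2.23 y range [-40.6  41.4] z range [ 23.6 124.5]
```

Emit:
{"api": "carry_out", "payload": {"commands": [[0,0,0.005,0,0,0],[0,0,0.01,0,0,0],[0,0,0.014,0,0,0],[0,0,0.016,0,0,0],[0,0,0.016,0,0,0]]}}

```text
time: 5.8
tool_pos: [0.5003, 0.1511, 0.0804]
ee_rot: [2.619, -0.0, 3.132]
wrist_force: [-11.2, -13.6, 19.4]
width: 0.0098
finger_force: 30.0
```

Run:
```python
from look import *
o,sz,R=SL["SL"]
plan([(o+(.070)*sz,R)])
look("l3","SL")
```

```text
t 5.8 pos [0.5003 0.1511 0.0804] rot [ 1.5008e+02 -1.0000e-02  1.7942e+02] F [-11.2 -13.6  19.4] w 0.009793102214204177
[[0.003, -0.001, 0.003, -0.001, -0.001, 0.002], [0.003, -0.001, 0.003, -0.001, -0.001, 0.002], [0.003, -0.001, 0.003, -0.001, -0.001, 0.002], [0.003, -0.001, 0.003, -0.001, -0.001, 0.002], [0.003, -0.001, 0.003, -0.001, -0.001, 0.002]]
n 242
face x at z=0,.1:  -5.1 -2.0 yaw deg 2.73 y range [-41.2  41.2] z range [ 23.2 113.9]
```

Emit:
{"api": "carry_out", "payload": {"commands": [[0.001,0,-0.003,0,0,0],[0.002,0,-0.003,0,0,0],[0.003,0,-0.001,0,0,0],[0.003,0,0.002,0,0,0],[0.003,0,0.003,0,0,0]]}}

```text
time: 6.35
tool_pos: [0.5002, 0.1515, 0.0803]
ee_rot: [2.621, 0.006, 3.13]
wrist_force: [-11.8, -23.2, 35.3]
width: 0.0098
finger_force: 30.0
```

Run:
```python
from look import *
o,sz,R=SL["SL"]
plan([(o+(.070)*sz,R)])
look("l4","SL")
s=snapshot("wrist");cv2.imwrite("pics/w4.png",s["img"][:,:,::-1])
a=cv2.resize(s["img"][:,:,::-1],(400,300));b=cv2.imread("pics/l4.png")[100:500];c=np.zeros((400,800,3),np.uint8);c[:300,:400]=a;c[:400,400:]=b[:,100:500][:400];cv2.imwrite("pics/v4.png",c)
```

```text
t 6.35 pos [0.5002 0.1515 0.0803] rot [150.16   0.37 179.33] F [-11.8 -23.2  35.3] w 0.009758300263239587
[[0.003, -0.001, 0.003, -0.003, 0.005, 0.004], [0.003, -0.001, 0.003, -0.003, 0.005, 0.004], [0.003, -0.001, 0.003, -0.003, 0.005, 0.004], [0.003, -0.001, 0.003, -0.003, 0.005, 0.004], [0.003, -0.001, 0.003, -0.003, 0.005, 0.004]]
n 250
face x at z=0,.1:  -4.8 -1.7 yaw deg 2.43 y range [-40.   41.4] z range [ 24.9 114. ]
```

View pics/v4.png

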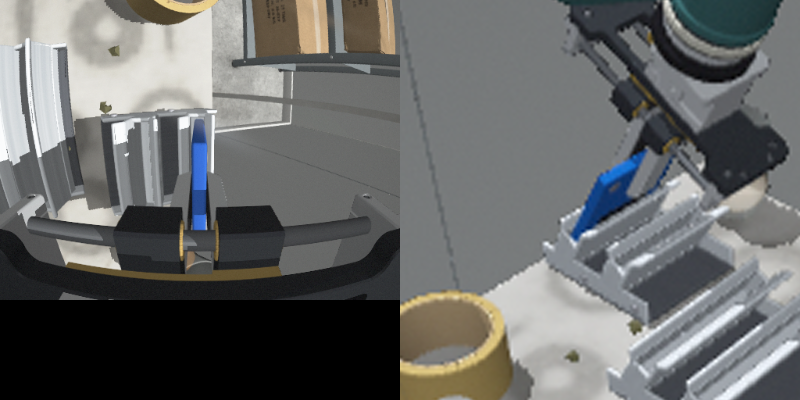

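Emit:
{"api": "carry_out", "payload": {"commands": [[0,0,-0.002,0,0,0],[0,0,-0.003,0,0,0],[0,0,-0.003,0,0,0],[0,0,-0.003,0,0,0],[0,0,-0.003,0,0,0]], "jaw": 0.3}}

```text
time: 6.95
tool_pos: [0.4959, 0.154, 0.0747]
ee_rot: [2.616, -0.005, 3.13]
wrist_force: [0.5, 0.1, -0.1]
width: 0.0282
finger_force: 0.0
```

Emit:
{"api": "carry_out", "payload": {"commands": [[0,0,-0.02,0,0,0],[0,0,-0.05,0,0,0],[0,0,-0.085,0,0,0],[0,0,-0.12,0,0,0],[0,0,-0.14,0,0,0]]}}

```text
time: 7.45
tool_pos: [0.4969, 0.0825, 0.1989]
ee_rot: [2.617, -0.001, 3.129]
wrist_force: [0.1, -0.2, -0.4]
width: 0.0279
finger_force: 0.0
```

Run:
```python
from look import *
look("l5","SL")
psi=d(5.9)
y=np.array([np.cos(psi),np.sin(psi),0]);z=np.array([0,0,-1.]);R=np.stack([np.cross(y,z),y,z],1)
plan([(np.array([.4369,-.3012,.26]),R),(np.array([.4369,-.3012,.16]),R)])
```

```text
n 344
face x at z=0,.1:  -6.3 -8.1 yaw deg 2.04 y range [-42.7  41.2] z range [ 25.9 114.5]
t 7.5 pos [0.4982 0.0814 0.2011] rot [150.01   0.21 179.22] F [ 1.  -0.6  2. ] w 0.028276753072786296
[[0.005, -0.028, -0.022, 0.039, -0.034, 0.129], [0.01, -0.055, -0.044, 0.078, -0.069, 0.258], [0.015, -0.083, -0.066, 0.117, -0.103, 0.387], [0.02, -0.11, -0.088, 0.156, -0.137, 0.516], [0.025, -0.138, -0.11, 0.195, -0.171, 0.645]]
[[-0.016, -0.027, -0.016, 0.039, -0.035, 0.129], [-0.033, -0.055, -0.031, 0.078, -0.069, 0.258], [-0.05, -0.082, -0.047, 0.117, -0.103, 0.387], [-0.066, -0.11, -0.062, 0.156, -0.138, 0.516], [-0.083, -0.137, -0.078, 0.195, -0.172, 0.645]]
[[-0.032, -0.013, -0.007, 0.039, -0.034, 0.129], [-0.033, -0.014, 0.027, 0.039, -0.034, 0.129], [-0.034, -0.016, 0.06, 0.039, -0.034, 0.129], [-0.035, -0.017, 0.093, 0.039, -0.034, 0.129], [-0.035, -0.017, 0.093, 0.039, -0.034, 0.129]]
```

View pics/l5.png

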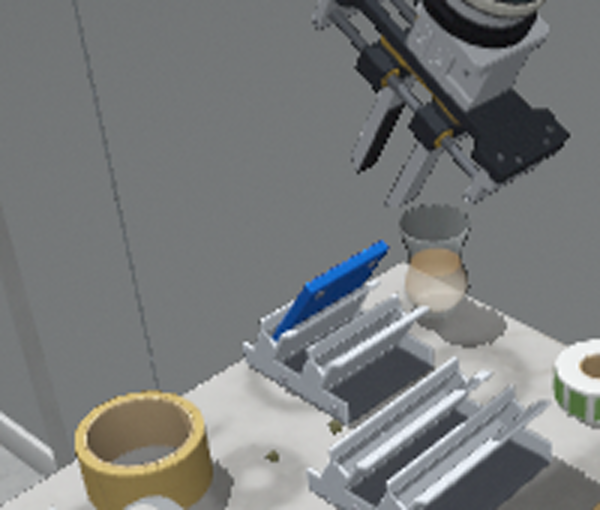

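The plate sits upright in the left slot, leaning on its right wall. I'll check that its top edge is level while planning the next leg.

```bash
cat >> look.py <<'E'
def top(key):
    o,sz,R=SL[key];sx=R[:,1];sy=np.cross(sz,sx)
    s=snapshot("scene");P=cloud(s);im=s["img"].astype(int)
    blue=(im[...,2]>90)&(im[...,2]>im[...,0]*2)&(im[...,2]>im[...,1]*1.4)
    L=(P-o)@np.stack([sx,sy,sz],1)
    m=blue&(np.abs(L[...,0])<.02)&(np.abs(L[...,1])<.09)&(L[...,2]>0)&(L[...,2]<.15)
    q=L[m]*1000
    e=q[:,1].min()+2
    for a in np.linspace(q[:,1].min(),q[:,1].max()-10,6):
        k=(q[:,1]>=a)&(q[:,1]<a+10);t=q[k&(q[:,2]>104)];
        print("y",a.round(),"top max",q[k,2].max().round(1),"n",len(t),"median top-face z (x>-3)",np.median(t[t[:,0]>-3][:,2]).round(1) if (t[:,0]>-3).any() else None)
E
python3 - <<'E'
from look import *
top("SL")
E
```

```text
y -42.0 top max 113.5 n 17 median top-face z (x>-3) 111.8
y -28.0 top max 113.5 n 15 median top-face z (x>-3) 110.2
y -13.0 top max 114.1 n 17 median top-face z (x>-3) 110.9
y 2.0 top max 114.7 n 17 median top-face z (x>-3) 112.5
y 17.0 top max 114.1 n 18 median top-face z (x>-3) 109.8
y 31.0 top max 112.7 n 20 median top-face z (x>-3) 109.7
```

Emit:
{"api": "carry_out", "payload": {"commands": [[0.005,-0.028,-0.022,0.039,-0.034,0.129],[0.01,-0.055,-0.044,0.078,-0.069,0.258],[0.015,-0.083,-0.066,0.117,-0.103,0.387],[0.02,-0.11,-0.088,0.156,-0.137,0.516],[0.025,-0.138,-0.11,0.195,-0.171,0.645]], "jaw": 1.0}}

```text
time: 8.05
tool_pos: [0.4682, -0.0912, 0.221]
ee_rot: [2.858, -0.107, 2.465]
wrist_force: [-0.2, -0.2, 0.9]
width: 0.0648
finger_force: 0.0
```

Emit:
{"api": "carry_out", "payload": {"commands": [[-0.016,-0.027,-0.016,0.039,-0.035,0.129],[-0.033,-0.055,-0.031,0.078,-0.069,0.258],[-0.05,-0.082,-0.047,0.117,-0.103,0.387],[-0.066,-0.11,-0.062,0.156,-0.138,0.516],[-0.083,-0.137,-0.078,0.195,-0.172,0.645]]}}

```text
time: 8.55
tool_pos: [0.4406, -0.2649, 0.2482]
ee_rot: [3.11, -0.037, 1.801]
wrist_force: [0.2, -0.1, -0.5]
width: 0.0936
finger_force: 0.0
```

Emit:
{"api": "carry_out", "payload": {"commands": [[-0.032,-0.013,-0.007,0.039,-0.034,0.129],[-0.033,-0.014,0.027,0.039,-0.034,0.129],[-0.034,-0.016,0.06,0.039,-0.034,0.129],[-0.035,-0.017,0.093,0.039,-0.034,0.129],[-0.035,-0.017,0.093,0.039,-0.034,0.129]]}}

```text
time: 9.05
tool_pos: [0.4321, -0.2952, 0.1475]
ee_rot: [-3.125, -0.014, 1.677]
wrist_force: [-0.8, 0.5, -0.9]
width: 0.0939
finger_force: 0.0
```

Run:
```python
from look import *
psi=d(5.9)
y=np.array([np.cos(psi),np.sin(psi),0]);z=np.array([0,0,-1.]);R=np.stack([np.cross(y,z),y,z],1)
plan([(np.array([.4369,-.3012,.08]),R,.03)])
print(np.round(get_obs()["joint_positions"],2))
s=snapshot("wrist");cv2.imwrite("pics/w5.png",s["img"][:,:,::-1])
```

```text
t 9.05 pos [ 0.4321 -0.2952  0.1475] rot [-179.07   -0.8    96.06] F [-0.8  0.5 -0.9] w 0.09389728165110965
[[-0.002, 0.002, 0.022, -0.005, -0.005, 0.001], [-0.005, 0.004, 0.045, -0.011, -0.009, 0.002], [-0.007, 0.005, 0.067, -0.016, -0.014, 0.003], [-0.007, 0.005, 0.067, -0.016, -0.014, 0.003], [-0.007, 0.005, 0.067, -0.016, -0.014, 0.003]]
[-0.71  0.06  1.51 -0.    1.59 -0.81]
```

View pics/w5.png

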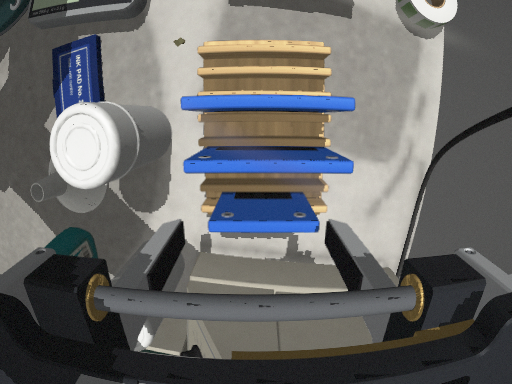

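Wrist view: the last short plate (209–319, 225) sits about 8 px right of the middle between the open fingers (185, 327), matching the planned +5 mm correction. I'll correct, descend and grip it by its ends.

Emit:
{"api": "carry_out", "payload": {"commands": [[-0.007,0.005,0.005,-0.016,-0.014,0.003],[-0.007,0.005,0.01,-0.016,-0.014,0.003],[-0.007,0.005,0.03,-0.016,-0.014,0.003],[-0.007,0.005,0.05,-0.016,-0.014,0.003],[-0.007,0.005,0.067,-0.016,-0.014,0.003]]}}

```text
time: 9.6
tool_pos: [0.441, -0.3051, 0.0889]
ee_rot: [3.131, 0.012, 1.673]
wrist_force: [-0.6, -0.2, -0.4]
width: 0.0941
finger_force: 0.0
```

Emit:
{"api": "carry_out", "payload": {"commands": [[0,0,0,0,0,0],[0,0,0,0,0,0],[0,0,0,0,0,0],[0,0,0,0,0,0],[0,0,0,0,0,0]], "jaw": 0.0}}

```text
time: 10.1
tool_pos: [0.4408, -0.3054, 0.0893]
ee_rot: [3.131, 0.012, 1.672]
wrist_force: [0.7, -1.0, 0.3]
width: 0.0849
finger_force: 30.0
```

Run:
```python
from look import *
psi=d(5.9)
y=np.array([np.cos(psi),np.sin(psi),0]);z=np.array([0,0,-1.]);R0=np.stack([np.cross(y,z),y,z],1)
ob=get_obs();p=np.array(ob["tool_pos"]);up=p.copy();up[2]=.25
o,sz,R=SL["SR"];x=R[:,0];yy=R[:,1]
R=np.stack([yy,-x,R[:,2]],1)
plan([(up,R0),(np.array([.45,-.12,.25]),R0),(o+(p[2]-.010+.085)*sz,R)])
print(np.degrees(Ro.from_matrix(R).as_euler("xyz")))
```

```text
t 10.1 pos [ 0.4408 -0.3054  0.0893] rot [179.38   0.7   95.82] F [ 0.7 -1.   0.3] w 0.0848537470334118
[[0.0, 0.0, -0.04, 0.003, 0.003, 0.0], [-0.001, 0.001, -0.08, 0.005, 0.006, -0.001], [-0.001, 0.001, -0.121, 0.008, 0.009, -0.001], [-0.002, 0.002, -0.161, 0.011, 0.012, -0.001], [0.035, 0.007, -0.161, 0.011, 0.012, -0.001]]
[[0.036, 0.006, 0.0, 0.0, 0.0, 0.0], [0.073, 0.012, 0.0, 0.0, 0.0, 0.0], [0.11, 0.017, 0.0, 0.0, 0.0, 0.0], [0.147, 0.023, 0.0, 0.0, 0.0, 0.0], [0.179, 0.036, 0.018, -0.006, 0.105, 0.022]]
[[0.031, 0.011, 0.022, -0.006, 0.104, 0.023], [0.062, 0.023, 0.043, -0.012, 0.209, 0.045], [0.093, 0.035, 0.065, -0.018, 0.314, 0.068], [0.123, 0.047, 0.086, -0.024, 0.418, 0.09], [0.123, 0.047, 0.086, -0.024, 0.418, 0.09]]
[180.         -30.00000011  89.3       ]
```

Emit:
{"api": "carry_out", "payload": {"commands": [[0,0,-0.04,0.003,0.003,0],[-0.001,0.001,-0.08,0.005,0.006,-0.001],[-0.001,0.001,-0.121,0.008,0.009,-0.001],[-0.002,0.002,-0.161,0.011,0.012,-0.001],[0.035,0.007,-0.161,0.011,0.012,-0.001]]}}

```text
time: 10.6
tool_pos: [0.4443, -0.2722, 0.2563]
ee_rot: [3.134, 0.01, 1.669]
wrist_force: [0.6, 0.4, -0.1]
width: 0.0849
finger_force: 30.0
```

Emit:
{"api": "carry_out", "payload": {"commands": [[0.036,0.006,0,0,0,0],[0.073,0.012,0,0,0,0],[0.11,0.017,0,0,0,0],[0.147,0.023,0,0,0,0],[0.179,0.036,0.018,-0.006,0.105,0.022]]}}

```text
time: 11.1
tool_pos: [0.4606, -0.0826, 0.2353]
ee_rot: [3.13, -0.105, 1.657]
wrist_force: [0.9, -0.7, -1.0]
width: 0.0849
finger_force: 30.0
```

Emit:
{"api": "carry_out", "payload": {"commands": [[0.031,0.011,0.022,-0.006,0.104,0.023],[0.062,0.023,0.043,-0.012,0.209,0.045],[0.093,0.035,0.065,-0.018,0.314,0.068],[0.123,0.047,0.086,-0.024,0.418,0.09],[0.123,0.047,0.086,-0.024,0.418,0.09]]}}

```text
time: 11.6
tool_pos: [0.4938, 0.0499, 0.1546]
ee_rot: [-3.13, -0.528, 1.554]
wrist_force: [-0.1, -0.5, -1.7]
width: 0.0847
finger_force: 30.0
```

Emit:
{"api": "carry_out", "payload": {"commands": [[0,0,0,0,0,0],[0,0,0,0,0,0],[0,0,0,0,0,0],[0,0,0,0,0,0],[0,0,0,0,0,0]]}}

```text
time: 12.1
tool_pos: [0.4964, 0.0483, 0.1596]
ee_rot: [3.141, -0.523, 1.559]
wrist_force: [0.4, 1.3, -1.2]
width: 0.0844
finger_force: 30.0
```

Run:
```python
from look import *
look("l6","SR")
o,sz,R=SL["SR"];R=np.stack([R[:,1],-R[:,0],R[:,2]],1)
plan([(o+(.079+.085)*sz,R)])
print(np.round(get_obs()["joint_positions"],2))
```

```text
n 247
face x at z=0,.1:  1.2 -0.0 yaw deg 1.2 y range [-39.7  44.3] z range [ 90.2 183.4]
t 12.15 pos [0.4962 0.0484 0.1594] rot [-179.98  -30.01   89.31] F [ 0.4 -0.7  0.2] w 0.0845437069881526
[[0.0, 0.0, 0.001, 0.0, 0.0, 0.0], [0.0, 0.0, 0.001, 0.0, 0.0, 0.0], [0.0, 0.0, 0.001, 0.0, 0.0, 0.0], [0.0, 0.0, 0.001, 0.0, 0.0, 0.0], [0.0, 0.0, 0.001, 0.0, 0.0, 0.0]]
[-0.36  0.04  1.61  0.49  1.68 -0.34]
```

View pics/l6.png

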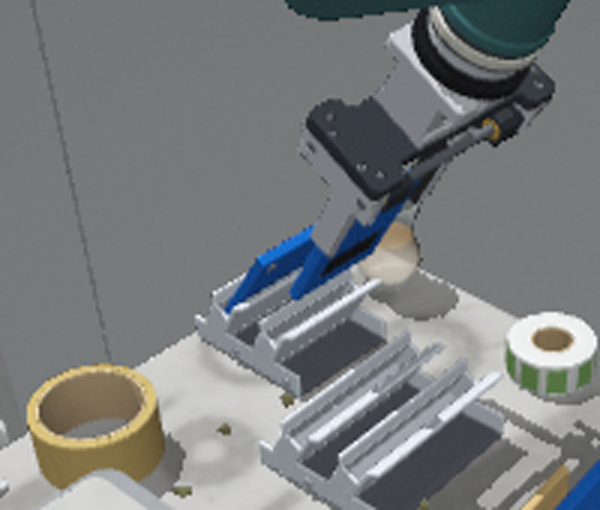

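The plate is above the right short slot (rack at 320,330) but 5 mm too far left across the gap. I'll shift and insert.

Emit:
{"api": "carry_out", "payload": {"commands": [[-0.005,0,0.002,0,0,0],[-0.005,0,0.017,0,0,0],[-0.005,0,0.034,0,0,0],[-0.005,0,0.05,0,0,0],[-0.005,0,0.065,0,0,0]]}}

```text
time: 12.65
tool_pos: [0.4955, 0.0777, 0.098]
ee_rot: [-3.138, -0.525, 1.557]
wrist_force: [-0.4, -1.2, -0.7]
width: 0.085
finger_force: 30.0
```

Emit:
{"api": "carry_out", "payload": {"commands": [[0,0,0.005,0,0,0],[0,0,0.009,0,0,0],[0,0,0.012,0,0,0],[0,0,0.012,0,0,0],[0,0,0.012,0,0,0]]}}

```text
time: 13.15
tool_pos: [0.4966, 0.0827, 0.09]
ee_rot: [-3.141, -0.524, 1.558]
wrist_force: [0.1, -0.3, -0.3]
width: 0.0848
finger_force: 30.0
```

Run:
```python
from look import *
look("l7","SR")
o,sz,R=SL["SR"];R=np.stack([R[:,1],-R[:,0],R[:,2]],1)
plan([(o+(.079)*sz,R)])
```

```text
n 105
face x at z=0,.1:  1.3 -8.1 yaw deg 0.5 y range [-40.9  45.3] z range [ 26.9 220.6]
t 13.2 pos [0.4967 0.0826 0.0901] rot [-179.96  -30.03   89.29] F [ 0.4  0.  -1.3] w 0.08496531798962796
[[0.005, 0.0, 0.008, -0.001, 0.0, 0.0], [0.005, 0.0, 0.008, -0.001, 0.0, 0.0], [0.005, 0.0, 0.008, -0.001, 0.0, 0.0], [0.005, 0.0, 0.008, -0.001, 0.0, 0.0], [0.005, 0.0, 0.008, -0.001, 0.0, 0.0]]
```

Emit:
{"api": "carry_out", "payload": {"commands": [[0,0,0.003,0,0,0],[0,0,0.006,0,0,0],[0,0,0.009,0,0,0],[0,0,0.011,0,0,0],[0,0,0.011,0,0,0]]}}

```text
time: 13.7
tool_pos: [0.4965, 0.087, 0.0827]
ee_rot: [-3.141, -0.522, 1.56]
wrist_force: [-6.9, -7.2, 11.7]
width: 0.0847
finger_force: 30.0
```

Run:
```python
from look import *
top("SR")
o,sz,R=SL["SR"];R=np.stack([R[:,1],-R[:,0],R[:,2]],1)
plan([(o+(.079)*sz,R)])
```

```text
y -43.0 top max 111.8 n 4 median top-face z (x>-3) 110.9
y -27.0 top max 111.4 n 1 median top-face z (x>-3) 111.4
y -11.0 top max 65.9 n 0 median top-face z (x>-3) None
y 4.0 top max 75.2 n 0 median top-face z (x>-3) None
y 20.0 top max 88.3 n 0 median top-face z (x>-3) None
y 35.0 top max 69.5 n 0 median top-face z (x>-3) None
t 13.75 pos [0.4964 0.087  0.0827] rot [-179.98  -29.94   89.39] F [-6.  -7.8 12.2] w 0.08527965520867618
[[0.005, 0.0, 0.0, -0.001, 0.001, 0.001], [0.005, 0.0, 0.0, -0.001, 0.001, 0.001], [0.005, 0.0, 0.0, -0.001, 0.001, 0.001], [0.005, 0.0, 0.0, -0.001, 0.001, 0.001], [0.005, 0.0, 0.0, -0.001, 0.001, 0.001]]
```

Emit:
{"api": "carry_out", "payload": {"commands": [[0,0,0.002,0,0,0],[0,0,0.002,0,0,0],[0,0,-0.002,0,0,0],[0,0,-0.002,0,0,0],[0,0,-0.002,0,0,0]]}}

```text
time: 14.25
tool_pos: [0.497, 0.0871, 0.0824]
ee_rot: [3.142, -0.524, 1.559]
wrist_force: [-1.2, -3.3, 4.6]
width: 0.0849
finger_force: 30.0
```

Emit:
{"api": "carry_out", "payload": {"commands": [[0,0,0,0,0,0],[0,0,0,0,0,0],[0,0,-0.03,0,0,0],[0,0,-0.07,0,0,0],[0,0,-0.11,0,0,0]], "jaw": 1.0}}

```text
time: 14.75
tool_pos: [0.495, 0.0326, 0.1769]
ee_rot: [-3.136, -0.526, 1.557]
wrist_force: [1.5, 0.4, -0.2]
width: 0.0937
finger_force: 0.0
```

Emit:
{"api": "carry_out", "payload": {"commands": [[0,0,-0.03,0,0,0],[0,0,-0.03,0,0,0],[0,0,-0.03,0,0,0],[0,0,-0.03,0,0,0],[0,0,-0.03,0,0,0]]}}

```text
time: 15.25
tool_pos: [0.4947, 0.0184, 0.201]
ee_rot: [-3.136, -0.526, 1.557]
wrist_force: [0.1, -0.2, -0.3]
width: 0.0938
finger_force: 0.0
```

Run:
```python
from look import *
look("l8","SR");top("SR")
R=pick(d(5.9));p=np.array([.4303,-.2094,.26])
plan([(p,R),(p-[0,0,.1],R)])
```

```text
n 340
face x at z=0,.1:  -6.7 -7.0 yaw deg 2.07 y range [-39.5  43.7] z range [ 26.  114.5]
y -41.0 top max 113.0 n 16 median top-face z (x>-3) 111.4
y -26.0 top max 112.7 n 14 median top-face z (x>-3) 110.5
y -11.0 top max 114.8 n 17 median top-face z (x>-3) 111.6
y 4.0 top max 113.8 n 17 median top-face z (x>-3) 111.7
y 19.0 top max 113.4 n 19 median top-face z (x>-3) 113.2
y 34.0 top max 112.6 n 21 median top-face z (x>-3) 110.4
t 15.35 pos [0.495  0.0181 0.2017] rot [-179.73  -30.11   89.23] F [0.5 0.4 0.1] w 0.09354474794101994
[[-0.013, -0.005, -0.013, 0.034, -0.031, -0.126], [-0.026, -0.01, -0.025, 0.067, -0.061, -0.253], [-0.039, -0.014, -0.038, 0.101, -0.092, -0.379], [-0.052, -0.019, -0.051, 0.135, -0.122, -0.505], [-0.065, -0.024, -0.063, 0.169, -0.153, -0.632]]
[[-0.008, -0.014, -0.01, 0.033, -0.031, -0.126], [-0.017, -0.028, -0.019, 0.067, -0.061, -0.253], [-0.026, -0.041, -0.028, 0.101, -0.092, -0.379], [-0.034, -0.055, -0.038, 0.135, -0.122, -0.505], [-0.043, -0.069, -0.047, 0.168, -0.153, -0.632]]
[[0.001, -0.018, -0.006, 0.034, -0.03, -0.126], [0.001, -0.035, -0.012, 0.068, -0.061, -0.252], [0.002, -0.053, -0.018, 0.102, -0.091, -0.379], [-0.002, -0.056, 0.015, 0.102, -0.091, -0.379], [-0.005, -0.059, 0.048, 0.102, -0.091, -0.379]]
[[0.0, 0.0, 0.033, 0.0, 0.0, 0.0], [0.0, 0.0, 0.033, 0.0, 0.0, 0.0], [0.0, 0.0, 0.033, 0.0, 0.0, 0.0], [0.0, 0.0, 0.033, 0.0, 0.0, 0.0], [0.0, 0.0, 0.033, 0.0, 0.0, 0.0]]
```

Both short plates are home (same height and level). On to the long plates.

Emit:
{"api": "carry_out", "payload": {"commands": [[-0.013,-0.005,-0.013,0.034,-0.031,-0.126],[-0.026,-0.01,-0.025,0.067,-0.061,-0.253],[-0.039,-0.014,-0.038,0.101,-0.092,-0.379],[-0.052,-0.019,-0.051,0.135,-0.122,-0.505],[-0.065,-0.024,-0.063,0.169,-0.153,-0.632]], "jaw": 0.3}}

```text
time: 15.85
tool_pos: [0.4705, -0.0707, 0.2246]
ee_rot: [3.025, -0.327, 2.247]
wrist_force: [-0.4, 0.0, 0.2]
width: 0.0572
finger_force: 0.0
```

Emit:
{"api": "carry_out", "payload": {"commands": [[-0.008,-0.014,-0.01,0.033,-0.031,-0.126],[-0.017,-0.028,-0.019,0.067,-0.061,-0.253],[-0.026,-0.041,-0.028,0.101,-0.092,-0.379],[-0.034,-0.055,-0.038,0.135,-0.122,-0.505],[-0.043,-0.069,-0.047,0.168,-0.153,-0.632]]}}

```text
time: 16.35
tool_pos: [0.4458, -0.158, 0.2475]
ee_rot: [3.06, -0.105, 2.875]
wrist_force: [0.8, -0.5, 0.5]
width: 0.0284
finger_force: 0.0
```

Emit:
{"api": "carry_out", "payload": {"commands": [[0.001,-0.018,-0.006,0.034,-0.03,-0.126],[0.001,-0.035,-0.012,0.068,-0.061,-0.252],[0.002,-0.053,-0.018,0.102,-0.091,-0.379],[-0.002,-0.056,0.015,0.102,-0.091,-0.379],[-0.005,-0.059,0.048,0.102,-0.091,-0.379]]}}

```text
time: 16.85
tool_pos: [0.431, -0.2109, 0.1953]
ee_rot: [-3.138, 0.005, -3.039]
wrist_force: [0.4, 0.3, 0.5]
width: 0.028
finger_force: 0.0
```

Emit:
{"api": "carry_out", "payload": {"commands": [[0,0,0,0,0,0],[0,0,0,0,0,0],[0,0,0,0,0,0],[0,0,0,0,0,0],[0,0,0,0,0,0]]}}

```text
time: 17.35
tool_pos: [0.4313, -0.2109, 0.1966]
ee_rot: [-3.138, 0.004, -3.039]
wrist_force: [0.2, -0.0, -0.0]
width: 0.0283
finger_force: 0.0
```

Run:
```python
from look import *
R=pick(d(5.9));p=np.array([.4303,-.2094,.15])
plan([(p,R),(p-[0,0,.07],R)])
```

```text
t 17.35 pos [ 0.4313 -0.2109  0.1966] rot [-179.8     0.25 -174.13] F [ 0.2 -0.  -0. ] w 0.028278857146143574
[[0.001, 0.001, 0.023, -0.002, 0.002, 0.0], [0.001, 0.002, 0.047, -0.004, 0.004, -0.001], [0.001, 0.002, 0.082, -0.004, 0.004, -0.001], [0.001, 0.002, 0.117, -0.004, 0.004, -0.001], [0.001, 0.002, 0.117, -0.004, 0.004, -0.001]]
```

Emit:
{"api": "carry_out", "payload": {"commands": [[0.001,0.001,0.023,-0.002,0.002,0],[0.001,0.002,0.047,-0.004,0.004,0],[0.001,0.002,0.082,-0.004,0.004,0],[0.001,0.002,0.117,-0.004,0.004,0],[0.001,0.002,0.117,-0.004,0.004,0]]}}

```text
time: 17.85
tool_pos: [0.4265, -0.2068, 0.0734]
ee_rot: [3.133, -0.01, -3.039]
wrist_force: [-0.3, 1.5, -0.3]
width: 0.0286
finger_force: 0.0
```

Emit:
{"api": "carry_out", "payload": {"commands": [[0,0,0,0,0,0],[0,0,0,0,0,0],[0,0,0,0,0,0],[0,0,0,0,0,0],[0,0,0,0,0,0]], "jaw": 0.0}}

```text
time: 18.35
tool_pos: [0.4312, -0.2098, 0.0807]
ee_rot: [-3.141, 0.002, -3.039]
wrist_force: [0.9, -0.7, 6.3]
width: 0.0095
finger_force: 30.0
```

Run:
```python
from look import *
ob=get_obs();p=np.array(ob["tool_pos"]);up=p.copy();up[2]=.22
o,sz,R=SL["LL"]
plan([(up,pick(d(5.9))),(o+(p[2]-.010+.085)*sz,R)])
```

```text
t 18.35 pos [ 0.4312 -0.2098  0.0807] rot [-1.7994e+02  1.3000e-01 -1.7414e+02] F [ 0.9 -0.7  6.3] w 0.009458855040536231
[[0.0, 0.0, -0.035, 0.0, 0.001, 0.0], [0.0, 0.0, -0.07, -0.001, 0.001, 0.0], [0.0, 0.0, -0.104, -0.001, 0.002, -0.001], [0.0, 0.0, -0.139, -0.001, 0.002, -0.001], [-0.007, 0.033, -0.126, -0.106, -0.002, 0.014]]
[[-0.007, 0.031, 0.017, -0.104, -0.004, 0.015], [-0.013, 0.062, 0.034, -0.209, -0.008, 0.03], [-0.019, 0.094, 0.051, -0.314, -0.012, 0.045], [-0.026, 0.125, 0.068, -0.418, -0.016, 0.06], [-0.026, 0.125, 0.068, -0.418, -0.016, 0.06]]
```

Emit:
{"api": "carry_out", "payload": {"commands": [[0,0,-0.035,0,0.001,0],[0,0,-0.07,-0.001,0.001,0],[0,0,-0.104,-0.001,0.002,0],[0,0,-0.139,-0.001,0.002,-0.001],[-0.007,0.033,-0.126,-0.106,-0.002,0.014]]}}

```text
time: 18.85
tool_pos: [0.4367, -0.1777, 0.2125]
ee_rot: [3.043, 0.012, -3.054]
wrist_force: [0.8, 0.3, -2.0]
width: 0.0098
finger_force: 30.0
```

Emit:
{"api": "carry_out", "payload": {"commands": [[-0.007,0.031,0.017,-0.104,-0.004,0.015],[-0.013,0.062,0.034,-0.209,-0.008,0.03],[-0.019,0.094,0.051,-0.314,-0.012,0.045],[-0.026,0.125,0.068,-0.418,-0.016,0.06],[-0.026,0.125,0.068,-0.418,-0.016,0.06]]}}

```text
time: 19.35
tool_pos: [0.4455, -0.0405, 0.1463]
ee_rot: [2.611, -0.012, -3.114]
wrist_force: [-1.1, -1.5, -1.9]
width: 0.0098
finger_force: 30.0
```

Emit:
{"api": "carry_out", "payload": {"commands": [[0,0,0,0,0,0],[0,0,0,0,0,0],[0,0,0,0,0,0],[0,0,0,0,0,0],[0,0,0,0,0,0]]}}

```text
time: 19.85
tool_pos: [0.448, -0.0426, 0.1505]
ee_rot: [2.617, -0.003, -3.115]
wrist_force: [0.2, -0.3, -1.5]
width: 0.0097
finger_force: 30.0
```

Run:
```python
from look import *
o,sz,R=SL["LL"]
plan([(o+(.071+.085)*sz,R)])
look("l9","LL")
```

```text
t 19.85 pos [ 0.448  -0.0426  0.1505] rot [ 1.4992e+02 -1.7000e-01 -1.7848e+02] F [ 0.2 -0.3 -1.5] w 0.009706474742746482
[[-0.001, 0.0, -0.002, 0.001, -0.003, -0.001], [-0.001, 0.0, -0.002, 0.001, -0.003, -0.001], [-0.001, 0.0, -0.002, 0.001, -0.003, -0.001], [-0.001, 0.0, -0.002, 0.001, -0.003, -0.001], [-0.001, 0.0, -0.002, 0.001, -0.003, -0.001]]
n 454
face x at z=0,.1:  -7.3 -4.5 yaw deg 1.3 y range [-32.5  63.3] z range [ 88.1 205.5]
```

Emit:
{"api": "carry_out", "payload": {"commands": [[-0.001,0,0.008,0,0,0],[-0.001,0,0.024,0,0,0],[-0.001,0,0.04,0,0,0],[-0.001,0,0.056,0,0,0],[-0.001,0,0.07,0,0,0]]}}

```text
time: 20.4
tool_pos: [0.4471, -0.0063, 0.0881]
ee_rot: [2.615, -0.005, -3.115]
wrist_force: [0.8, 0.2, -1.6]
width: 0.0094
finger_force: 30.0
```

Emit:
{"api": "carry_out", "payload": {"commands": [[0,0,0.004,0,0,0],[0,0,0.008,0,0,0],[0,0,0.012,0,0,0],[0,0,0.014,0,0,0],[0,0,0.014,0,0,0]]}}

```text
time: 20.9
tool_pos: [0.4477, -0.0008, 0.0787]
ee_rot: [2.617, -0.003, -3.115]
wrist_force: [-2.9, -3.6, 4.9]
width: 0.0102
finger_force: 30.0
```

Run:
```python
from look import *
o,sz,R=SL["LL"]
plan([(o+.071*sz,R)])
top("LL")
```

```text
t 20.9 pos [ 0.4477 -0.0008  0.0787] rot [ 1.4993e+02 -1.6000e-01 -1.7846e+02] F [-2.9 -3.6  4.9] w 0.010171129475172102
[[0.0, 0.0, 0.0, 0.001, -0.003, -0.001], [0.0, 0.0, 0.0, 0.001, -0.003, -0.001], [0.0, 0.0, 0.0, 0.001, -0.003, -0.001], [0.0, 0.0, 0.0, 0.001, -0.003, -0.001], [0.0, 0.0, 0.0, 0.001, -0.003, -0.001]]
y -15.0 top max 112.9 n 9 median top-face z (x>-3) 110.9
y -1.0 top max 133.7 n 17 median top-face z (x>-3) 111.3
y 12.0 top max 114.4 n 23 median top-face z (x>-3) 112.7
y 26.0 top max 113.4 n 19 median top-face z (x>-3) 111.6
y 39.0 top max 113.3 n 22 median top-face z (x>-3) 111.2
y 53.0 top max 114.6 n 27 median top-face z (x>-3) 110.6
```

Just touching the floor. I'll press 3 mm more, then release and retract.

Emit:
{"api": "carry_out", "payload": {"commands": [[0,0,0.002,0,0,0],[0,0,0.003,0,0,0],[0,0,0.003,0,0,0],[0,0,0,0,0,0],[0,0,-0.002,0,0,0]]}}

```text
time: 21.45
tool_pos: [0.4478, -0.0013, 0.0792]
ee_rot: [2.616, -0.003, -3.116]
wrist_force: [0.1, -0.0, -1.5]
width: 0.0099
finger_force: 30.0
```

Emit:
{"api": "carry_out", "payload": {"commands": [[0,0,0,0,0,0],[0,0,0,0,0,0],[0,0,-0.03,0,0,0],[0,0,-0.07,0,0,0],[0,0,-0.11,0,0,0]], "jaw": 0.3}}

```text
time: 21.95
tool_pos: [0.4487, -0.0558, 0.1745]
ee_rot: [2.613, -0.006, -3.114]
wrist_force: [1.6, 0.3, -0.4]
width: 0.0282
finger_force: 0.0
```

Emit:
{"api": "carry_out", "payload": {"commands": [[0,0,-0.03,0,0,0],[0,0,-0.03,0,0,0],[0,0,-0.03,0,0,0],[0,0,-0.03,0,0,0],[0,0,-0.03,0,0,0]]}}

```text
time: 22.45
tool_pos: [0.4488, -0.0701, 0.1983]
ee_rot: [2.613, -0.007, -3.114]
wrist_force: [-0.3, -0.5, -0.6]
width: 0.0286
finger_force: 0.0
```

Run:
```python
from look import *
look("l10","LL");top("LL")
R=pick(d(5.9));p=np.array([.4357,-.2551,.22])
plan([(p,R),(p-[0,0,.06],R)])
```

```text
n 438
face x at z=0,.1:  -7.2 -6.2 yaw deg 1.46 y range [-60.8  62.4] z range [ 28.  114.1]
y -62.0 top max 113.3 n 16 median top-face z (x>-3) 110.1
y -39.0 top max 114.0 n 16 median top-face z (x>-3) 110.4
y -16.0 top max 114.4 n 17 median top-face z (x>-3) 111.5
y 7.0 top max 113.1 n 18 median top-face z (x>-3) 110.6
y 30.0 top max 112.8 n 19 median top-face z (x>-3) 111.9
y 53.0 top max 114.3 n 22 median top-face z (x>-3) 110.9
t 22.55 pos [ 0.4491 -0.0704  0.1988] rot [ 149.76   -0.36 -178.43] F [ 0.6 -0.1 -0. ] w 0.028317220288761845
[[0.004, -0.03, -0.022, 0.106, 0.003, -0.015], [0.007, -0.059, -0.044, 0.211, 0.005, -0.03], [0.011, -0.089, -0.067, 0.317, 0.008, -0.045], [0.015, -0.119, -0.089, 0.422, 0.011, -0.06], [0.019, -0.149, -0.111, 0.528, 0.014, -0.075]]
[[0.0, 0.0, 0.03, 0.0, 0.0, 0.0], [0.0, 0.0, 0.06, 0.0, 0.0, 0.0], [0.0, 0.0, 0.06, 0.0, 0.0, 0.0], [0.0, 0.0, 0.06, 0.0, 0.0, 0.0], [0.0, 0.0, 0.06, 0.0, 0.0, 0.0]]
```

Third plate home (top 110–112, level). Fetching the last one.

Emit:
{"api": "carry_out", "payload": {"commands": [[0.004,-0.03,-0.022,0.106,0.003,-0.015],[0.007,-0.059,-0.044,0.211,0.005,-0.03],[0.011,-0.089,-0.067,0.317,0.008,-0.045],[0.015,-0.119,-0.089,0.422,0.011,-0.06],[0.019,-0.149,-0.111,0.528,0.014,-0.075]]}}

```text
time: 23.05
tool_pos: [0.4357, -0.2575, 0.2215]
ee_rot: [-3.136, 0.001, -3.038]
wrist_force: [0.3, 0.1, -0.7]
width: 0.0281
finger_force: 0.0
```

Emit:
{"api": "carry_out", "payload": {"commands": [[0,0,0.02,0,0,0],[0,0,0.04,0,0,0],[0,0,0.06,0,0,0],[0,0,0.06,0,0,0],[0,0,0.06,0,0,0]]}}

```text
time: 23.55
tool_pos: [0.4356, -0.256, 0.1609]
ee_rot: [-3.141, 0.001, -3.039]
wrist_force: [0.3, -0.2, 0.6]
width: 0.0284
finger_force: 0.0
```

Run:
```python
from look import *
R=pick(d(5.9));p=np.array([.4357,-.2551,.145])
plan([(p,R),(p-[0,0,.065],R)])
```

```text
t 23.55 pos [ 0.4356 -0.256   0.1609] rot [-1.7995e+02  4.0000e-02 -1.7415e+02] F [ 0.3 -0.2  0.6] w 0.028375839113879472
[[0.0, 0.001, 0.016, -0.001, 0.001, -0.001], [0.0, 0.001, 0.048, -0.001, 0.001, -0.001], [0.0, 0.001, 0.081, -0.001, 0.001, -0.001], [0.0, 0.001, 0.081, -0.001, 0.001, -0.001], [0.0, 0.001, 0.081, -0.001, 0.001, -0.001]]
```

Emit:
{"api": "carry_out", "payload": {"commands": [[0,0.001,0.016,0,0,0],[0,0.001,0.048,0,0,0],[0,0.001,0.081,0,0,0],[0,0.001,0.081,0,0,0],[0,0.001,0.081,0,0,0]]}}

```text
time: 24.05
tool_pos: [0.4363, -0.2558, 0.0815]
ee_rot: [-3.139, 0.002, -3.04]
wrist_force: [0.7, -0.1, 0.4]
width: 0.0282
finger_force: 0.0
```

Emit:
{"api": "carry_out", "payload": {"commands": [[0,0,0,0,0,0],[0,0,0,0,0,0],[0,0,0,0,0,0],[0,0,0,0,0,0],[0,0,0,0,0,0]], "jaw": 0.0}}

```text
time: 24.55
tool_pos: [0.4369, -0.256, 0.0823]
ee_rot: [-3.138, 0.004, -3.04]
wrist_force: [-0.7, 0.5, 5.1]
width: 0.0096
finger_force: 30.0
```

Run:
```python
from look import *
ob=get_obs();p=np.array(ob["tool_pos"]);up=p.copy();up[2]=.22
o,sz,R=SL["LR"]
plan([(up,pick(d(5.9))),(o+(p[2]-.010+.085)*sz,R)])
```

```text
t 24.55 pos [ 0.4369 -0.256   0.0823] rot [-179.78    0.25 -174.16] F [-0.7  0.5  5.1] w 0.009607023745076257
[[0.0, 0.0, -0.034, -0.001, 0.001, 0.0], [0.0, 0.0, -0.069, -0.002, 0.002, -0.001], [0.0, 0.0, -0.103, -0.003, 0.003, -0.001], [-0.001, -0.001, -0.138, -0.004, 0.004, -0.001], [-0.008, 0.038, -0.121, -0.135, -0.001, 0.018]]
[[-0.006, 0.036, 0.022, -0.13, -0.005, 0.019], [-0.013, 0.072, 0.043, -0.261, -0.01, 0.038], [-0.019, 0.109, 0.065, -0.392, -0.015, 0.056], [-0.019, 0.109, 0.065, -0.392, -0.015, 0.056], [-0.019, 0.109, 0.065, -0.392, -0.015, 0.056]]
```

Emit:
{"api": "carry_out", "payload": {"commands": [[0,0,-0.034,-0.001,0.001,0],[0,0,-0.069,-0.002,0.002,-0.001],[0,0,-0.103,-0.003,0.003,-0.001],[-0.001,-0.001,-0.138,-0.004,0.004,-0.001],[-0.008,0.038,-0.121,-0.135,-0.001,0.018]]}}

```text
time: 25.05
tool_pos: [0.4432, -0.2194, 0.2101]
ee_rot: [3.02, 0.015, -3.059]
wrist_force: [0.4, 0.1, -1.4]
width: 0.0098
finger_force: 30.0
```

Emit:
{"api": "carry_out", "payload": {"commands": [[-0.006,0.036,0.022,-0.13,-0.005,0.019],[-0.013,0.072,0.043,-0.261,-0.01,0.038],[-0.019,0.109,0.065,-0.392,-0.015,0.056],[-0.019,0.109,0.065,-0.392,-0.015,0.056],[-0.019,0.109,0.065,-0.392,-0.015,0.056]]}}

```text
time: 25.55
tool_pos: [0.4485, -0.0994, 0.1503]
ee_rot: [2.618, -0.004, -3.115]
wrist_force: [1.0, -1.2, -1.2]
width: 0.0095
finger_force: 30.0
```

Emit:
{"api": "carry_out", "payload": {"commands": [[0,0,0,0,0,0],[0,0,0,0,0,0],[0,0,0,0,0,0],[0,0,0,0,0,0],[0,0,0,0,0,0]]}}

```text
time: 26.05
tool_pos: [0.4491, -0.0991, 0.1516]
ee_rot: [2.617, -0.002, -3.115]
wrist_force: [-0.3, -0.6, -1.7]
width: 0.0098
finger_force: 30.0
```

Run:
```python
from look import *
o,sz,R=SL["LR"]
plan([(o+(.072+.085)*sz,R)])
look("l11","LR")
```

```text
t 26.05 pos [ 0.4491 -0.0991  0.1516] rot [ 1.4996e+02 -1.0000e-01 -1.7850e+02] F [-0.3 -0.6 -1.7] w 0.009766461335577044
[[-0.001, 0.0, -0.001, 0.001, -0.002, -0.001], [-0.001, 0.0, -0.001, 0.001, -0.002, -0.001], [-0.001, 0.0, -0.001, 0.001, -0.002, -0.001], [-0.001, 0.0, -0.001, 0.001, -0.002, -0.001], [-0.001, 0.0, -0.001, 0.001, -0.002, -0.001]]
n 425
face x at z=0,.1:  -5.6 -3.1 yaw deg 0.73 y range [-23.   64.1] z range [ 88.5 215.7]
```

Emit:
{"api": "carry_out", "payload": {"commands": [[-0.001,-0.001,0.008,0,0,0],[-0.001,-0.001,0.024,0,0,0],[-0.001,-0.001,0.04,0,0,0],[-0.001,-0.001,0.056,0,0,0],[-0.001,-0.001,0.07,0,0,0]]}}

```text
time: 26.6
tool_pos: [0.4485, -0.0639, 0.0889]
ee_rot: [2.616, -0.003, -3.115]
wrist_force: [0.8, -0.1, -2.0]
width: 0.0098
finger_force: 30.0
```

Emit:
{"api": "carry_out", "payload": {"commands": [[0,0,0.004,0,0,0],[0,0,0.008,0,0,0],[0,0,0.012,0,0,0],[0,0,0.015,0,0,0],[0,0,0.015,0,0,0]]}}

```text
time: 27.1
tool_pos: [0.4491, -0.0585, 0.0795]
ee_rot: [2.619, -0.001, -3.115]
wrist_force: [-5.0, -4.0, 7.1]
width: 0.0098
finger_force: 30.0
```

Run:
```python
from look import *
o,sz,R=SL["LR"]
plan([(o+.072*sz,R)])
top("LR")
```

```text
t 27.1 pos [ 0.4491 -0.0585  0.0795] rot [ 1.5004e+02 -5.0000e-02 -1.7846e+02] F [-5.  -4.   7.1] w 0.009813522998405053
[[0.0, 0.001, 0.001, -0.001, -0.001, 0.0], [0.0, 0.001, 0.001, -0.001, -0.001, 0.0], [0.0, 0.001, 0.001, -0.001, -0.001, 0.0], [0.0, 0.001, 0.001, -0.001, -0.001, 0.0], [0.0, 0.001, 0.001, -0.001, -0.001, 0.0]]
y -21.0 top max 112.7 n 10 median top-face z (x>-3) 111.6
y -6.0 top max 112.7 n 13 median top-face z (x>-3) 111.2
y 9.0 top max 113.8 n 22 median top-face z (x>-3) 111.0
y 24.0 top max 114.3 n 21 median top-face z (x>-3) 111.3
y 39.0 top max 113.9 n 24 median top-face z (x>-3) 111.9
y 54.0 top max 113.7 n 26 median top-face z (x>-3) 110.0
```

Emit:
{"api": "carry_out", "payload": {"commands": [[0,0,0.002,0,0,0],[0,0,0.003,0,0,0],[0,0,0.003,0,0,0],[0,0,0,0,0,0],[0,0,-0.002,0,0,0]]}}

```text
time: 27.65
tool_pos: [0.4493, -0.0588, 0.0797]
ee_rot: [2.618, -0.001, -3.116]
wrist_force: [-0.0, 0.5, -1.5]
width: 0.0097
finger_force: 30.0
```

Emit:
{"api": "carry_out", "payload": {"commands": [[0,0,0,0,0,0],[0,0,0,0,0,0],[0,0,-0.03,0,0,0],[0,0,-0.07,0,0,0],[0,0,-0.11,0,0,0]], "jaw": 0.3}}

```text
time: 28.15
tool_pos: [0.4499, -0.1129, 0.1745]
ee_rot: [2.614, -0.004, -3.114]
wrist_force: [0.8, -0.0, -0.2]
width: 0.0281
finger_force: 0.0
```

Emit:
{"api": "carry_out", "payload": {"commands": [[0,0,-0.04,0,0,0],[0,0,-0.06,0,0,0],[0,0,-0.06,0,0,0],[0,0,-0.06,0,0,0],[0,0,-0.06,0,0,0]]}}

```text
time: 28.65
tool_pos: [0.4507, -0.1421, 0.2242]
ee_rot: [2.614, -0.005, -3.115]
wrist_force: [-0.4, 0.4, -0.5]
width: 0.0283
finger_force: 0.0
```

Run:
```python
from look import *
for k in SL: print(k);look("f"+k,k);top(k)
s=snapshot("scene");cv2.imwrite("pics/final.png",cv2.resize(s["img"][60:320,130:480,::-1],(800,594)))
print(get_obs()["time"])
```

```text
SL
n 344
face x at z=0,.1:  -6.2 -8.1 yaw deg 2.3 y range [-42.8  40.9] z range [ 24.4 115.5]
y -46.0 top max 113.1 n 12 median top-face z (x>-3) 111.6
y -30.0 top max 115.2 n 17 median top-face z (x>-3) 111.4
y -15.0 top max 114.4 n 14 median top-face z (x>-3) 110.3
y 1.0 top max 113.5 n 19 median top-face z (x>-3) 109.6
y 16.0 top max 113.4 n 19 median top-face z (x>-3) 112.5
y 32.0 top max 112.8 n 22 median top-face z (x>-3) 109.5
SR
n 340
face x at z=0,.1:  -6.6 -7.2 yaw deg 2.19 y range [-39.9  43.7] z range [ 26.4 115. ]
y -43.0 top max 113.3 n 12 median top-face z (x>-3) 111.3
y -27.0 top max 114.3 n 16 median top-face z (x>-3) 111.2
y -12.0 top max 113.6 n 14 median top-face z (x>-3) 111.2
y 3.0 top max 113.0 n 19 median top-face z (x>-3) 111.4
y 19.0 top max 114.7 n 18 median top-face z (x>-3) 111.2
y 34.0 top max 113.9 n 23 median top-face z (x>-3) 109.8
LL
n 438
face x at z=0,.1:  -7.1 -6.0 yaw deg 1.54 y range [-60.5  62.5] z range [ 25.6 114.2]
y -62.0 top max 113.2 n 16 median top-face z (x>-3) 110.3
y -39.0 top max 116.4 n 15 median top-face z (x>-3) 110.9
y -16.0 top max 112.6 n 17 median top-face z (x>-3) 109.6
y 7.0 top max 113.8 n 18 median top-face z (x>-3) 111.7
y 30.0 top max 113.1 n 20 median top-face z (x>-3) 110.8
y 53.0 top max 113.6 n 24 median top-face z (x>-3) 109.9
LR
n 414
face x at z=0,.1:  -5.7 -4.8 yaw deg 1.11 y range [-58.8  62.8] z range [ 25.4 113.7]
y -61.0 top max 113.0 n 14 median top-face z (x>-3) 111.0
y -38.0 top max 112.7 n 18 median top-face z (x>-3) 111.9
y -15.0 top max 113.5 n 16 median top-face z (x>-3) 111.2
y 8.0 top max 113.7 n 19 median top-face z (x>-3) 111.4
y 30.0 top max 113.9 n 18 median top-face z (x>-3) 111.7
y 53.0 top max 113.3 n 26 median top-face z (x>-3) 110.4
29.1
```

View pics/final.png

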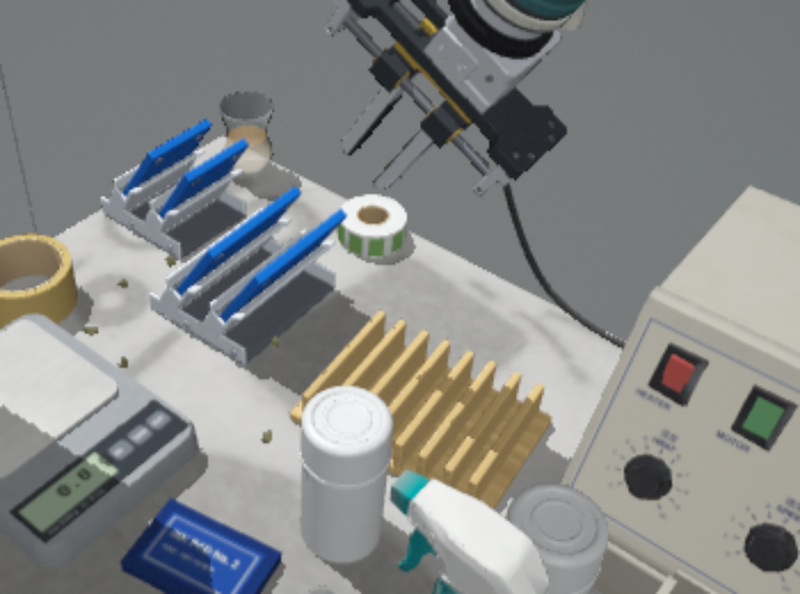

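The final view shows the short plates in the narrow rack (165,155 and 205,178), the long plates in the wide rack (240,240 and 285,265), an empty stand, and the other things undisturbed. All four tops sit at the same 110–111 mm and are level, so I'm handing in.

```bash
python3 -c "
from bench import *
print(close_job())"
```

```text
the job is handed in; nothing more can be done
None
```

All four plates are sorted: both short plates in the narrower rack and both long plates in the wider one. Each was pushed to its slot floor and measured level. The job took 29 s, the other things are where they were, and it has been handed in.

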